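Clear the balance, refit its glass shield, start it and hang up the spatula

TASK

Get the laboratory balance ready for weighing. First clear every screw-top jar off the balance and stand it upright in the white spill tray; only then take the two glass panes by their rails from the rack and slide one down into each side groove of the balance's draught shield, lowering them gently until they rest on the deck, and after that press the round key on the balance fully down and let it go. The spatula lying on the bench must hang by its eye on the peg of the stand; keep the jars upright at all times, let go of everything and leave all other things where they are.

Things in the scene. Friction and masses are not known exactly. Their poses are not given: they have to be found in the camera images.
- balance: Fixed white balance. Origin at bench height under the middle of its chamber; x from display to rear wall, y left, z up. Case x -155..130 mm, 236 mm wide; deck 50 mm up, round steel pan (104 mm, 6 mm above deck) in the middle, rear wall (x 90..102 mm) 85 mm above deck. Sides open between pairs of groove posts 80 mm above deck (flared mouths end 92 mm above it). Jars stand on deck and pan.
- groove_left (a point): Left groove, at y = +85 mm of the balance: point on the deck midway between its two posts, where the middle of a pane's lower edge comes to rest. Axes as the balance; the groove runs along x and takes a pane from above: 166 mm long, 12 mm wide, mouth flared to about 20 mm. Posts cover the last 10 mm at each end; between them the side is open for 140 mm.
- groove_right (a point): Right shield groove, the same at y = -85 mm in the balance frame.
- pan (a point): Centre of the top of the weighing pan, 56 mm above the bench.
- key (a joint): Travel of the round key, m: 0 up, 0.006 fully down; a spring pushes it back, about 5 N hold it fully down.
- key_top (a point): Centre of the top of the round white key (28 mm across, in a grey collar) on the display end of the balance, at x = -128, y = -15 mm, 72 mm above the bench when up; pressed straight down. It stands 10 mm above its collar.
- rack: Fixed grey rack, base 130 mm (x) by 190 mm (y), 12 mm thick, origin at the centre of its underside. Two slots along its y, at x = -45 and +45 mm, between fences up to 42 mm above the bench, hold the panes upright. Rack and stand may be on either side of the balance.
- pane1: Loose glass pane of the shield, 0.25 kg, upright in the rack: 160 mm long (its x), 8 mm thick (y), 90 mm high, with an aluminium grip rail on top (100 mm long, 14 mm wide, from 90 to 106 mm high). Origin at the centre of its lower edge, z up. It fits either groove, either way round.
- pane2: Second pane, the same as pane1.
- stand: Fixed steel stand: base 120 by 130 mm, 12 mm thick; upright 30 mm wide (x = 10..26 mm) up to 215 mm; one round peg, 8 mm thick, leaves the upright 200 mm above the bench and rises at 45 degrees towards -x of the stand (towards the robot). Origin at bench height, 10 mm in front of the upright's face, under the peg.
- peg_root (a point): Where the peg's axis leaves the upright, 200 mm up (x = +10 mm in the stand frame).
- peg_mid (a point): A point on the peg's axis 28 mm along it (x = -10 mm, 220 mm up).
- peg_tip (a point): The free upper end of the peg's axis, 59 mm along it (x = -32 mm, 242 mm up).
- spatula: Loose spatula, 60 g, flat on the bench: white plastic handle 85 x 16 x 14 mm thick, its underside's centre is the origin; an eye of 6 mm steel wire at the +x end, a steel blade (24 mm wide, to x = -91 mm) at the other. It balances near the handle's middle. Let go with the peg through its eye, it swings down and hangs.
- eye (a point): Centre of the spatula's eye, 62 mm from its origin along +x and 7 mm above the handle's underside; the opening is 31 mm wide, 46 mm over the outside, its axis is the spatula's z.
- tray: Fixed white plastic spill tray, 110 mm (x) by 260 mm (y), floor 5 mm thick, rim 18 mm high, walls 5 mm thick; origin at the centre of its underside. Room for three jars in a row along y.
- jar1: White screw-top jar with a lid, 50 mm diameter, 85 mm high, about 0.25 kg, origin at the centre of its underside, z up. Two or three jars are present; an absent one reads None. When present, jar1 starts in the left side opening of the balance, in the way of the pane.
- jar2: A jar like jar1; when present it starts in the right side opening.
- jar3: A jar like jar1; when present it starts on the pan.
- dish: Small white weighing dish, 68 mm across, 16 mm high, on the bench at the back left of the balance; leave it.
- pen: Blue marker pen 120 mm long, 14 mm thick, at the left of the bench; leave it.
- beaker: Glass beaker 80 mm across, 90 mm high, at the back right of the balance; leave it.

How it is judged:
By the outcome, as a careful person would: the job done as asked, in the order asked, and still so for the second after the job is handed in, with the robot touching nothing.
Of jar1, jar2, jar3 only 2 to 3 are there at a start; the rules pass over those that are not, and their reading is None.
At some moment in a run one of spatula may be knocked a few centimetres aside while the robot is not near it.
It also fails if it takes over 179 s, if anything falls off the work surface, if the arm or the gripper's body presses on something with over 40 N, if the wrist force passes 120 N, or if a joint passes its speed limit or range.

ROBOT

A 6-joint arm with a two-finger parallel gripper is mounted at the origin on the work surface. World frame = base frame: x ahead of the robot, y to its left, z up, the work surface at z = 0. Lengths are in m, angles in rad, forces in N, time in s.
With the tool pointing down it reaches from about 0.3 to 0.875 m from the base axis. Payload 6.4 kg.
Tool frame: the origin (TCP) lies on the centre line of the jaws, within the pads' length; the fingertips stand 8 mm ahead of it and the grasp point (between the pads) lies 11 mm behind it; z points along the fingers, y is the line along which they close (so a half turn about z gives the same grasp; the last joint's range is limited). The gripper opens to 85 mm and grips with 20 to 120 N. Pads are 22 mm wide; open, the fingers measure 114 mm over their backs; the gripper's body (76 mm by 85 mm) begins 54 mm behind the grasp point. The pads swing forward as they close: fully open they stand 13 mm farther back than shut.
Start: joints at [-1.44, 0.181, 1.607, -0, 1.354, -0.206], TCP at [0.19, -0.543, 0.239] pointing down, gripper open.
Joint ranges: [-2.99, 2.99], [-0.89, 2.07], [0.3, 2.58], [-1.14, 4.28], [0, 2.63], [-3.12, 3.12]. Speed limits (rad/s): [2.57, 2.57, 3.01, 3.14, 3.14, 3.14].

INTERFACE

Orientations are given as a unit quaternion [w, x, y, z].
In Python, from bench import ctrl gives the robot as it stands.
- The arm moves only by the shell command python3 -m handwheel 'ROWS' [OPENING]. ROWS is JSON, a list that holds one entry, the list of rows, each a list of 4 numbers: the shift along the tool's x, y, z each as a share of 20 cm, from -1 to 1, then the turn about the tool's z as a share of 1.5 rad, from -1 to 1. In form: [[[x, y, z, twist], ...]]. A call has 1 to 10 rows; each row is the pose to reach, as a shift and turn from the pose commanded when the call began, along the tool's axes at that moment; what a row does not reach only later rows make up. A row lasts 1/8 s, in which the tool goes at most 62.5 mm and 10.7 degrees, less where a joint would pass 70% of its speed; a pose out of reach is approached as far as the arm can. A call with a number of a shift or a turn outside -1 to 1 is refused whole. A call with a gripper value outside its range is refused whole. OPENING is the finger opening in mm, from 0 to 85.4, set as the call begins (- or left out, the last holds). The fingers move at their own pace and stop on an object; the grip force is fixed at half the most. Time passes only in rows, so rows that repeat a pose let the fingers close. It gives the time, the measured TCP pose, the force, the opening and the grip force at its end, in the units of the state.
- ctrl.get_obs(): the state, without advancing time (a new reading comes with each control period).
- ctrl.camera(name): name is "scene" or "top"; returns a dict with "color" (384x512x3 uint8, red, green, blue), "range_z" (384x512 float32, m along the optical axis (not along the pixel's ray), 0 where there is no reading), "K" (3x3 intrinsics, pixels), "pose" (4x4, takes a point from camera to world coordinates). Camera axes: x right, y down, z forward; pixel columns grow to the right and rows downward; lengths in m; the calibration is good to about 2 mm. A picture is of the moment at which its call begins.
- ctrl.hand_in(): hands the job in; it is judged then, once.
The state is a dict: "time_s": time; "q": joint angles; "dq": joint speeds; "joint_efforts": joint torques, N m; "eef_pos": TCP position; "eef_rot": TCP orientation; "wrist_force": force on the tool from outside, world axes, zero at the start; "torque": the same for the moment, N m; "opening": opening from 0.0 (shut) to 1.0 (fully open); "grasp_force": force on a finger pad.
Only numpy, scipy, OpenCV 4.12 (cv2) and the standard library are available. Lean on these libraries where they do the work, as an engineer would, in place of code of your own. Each camera call takes 0.05 s, during which the arm holds its last target. There are 200 camera calls.

## Working session

There is one attempt and no reset: what is moved stays moved. The work goes in short steps, Python scripts to look and compute and a shell command to move; the robot and the scene stay as the last step left them, time stands still between calls to the robot, and variables do not carry over. Pictures are saved under pics/ and viewed, at most 17 in all, crops included, and the job is handed in when it is done.

```bash
ls; mkdir -p pics; cat > h.py <<'E'
import numpy as np,cv2,sys
from bench import ctrl
def snap(n,f):
    c=ctrl.camera(n); cv2.imwrite('pics/'+f+'.png',cv2.cvtColor(c['color'],cv2.COLOR_RGB2BGR)); np.savez('pics/'+f+'.npz',**c); return c
def load(f): return dict(np.load('pics/'+f+'.npz'))
def px(c,u,v,z=None):
    """world point at pixel; by depth, or intersect with height z"""
    K,P=c['K'],c['pose']; d=np.array([(u-K[0,2])/K[0,0],(v-K[1,2])/K[1,1],1.])
    if z is None: return P[:3,:3]@(d*c['range_z'][int(v),int(u)])+P[:3,3]
    r=P[:3,:3]@d; return P[:3,3]+r*(z-P[2,3])/r[2]
def cloud(c):
    K,P=c['K'],c['pose']; h,w=c['range_z'].shape; u,v=np.meshgrid(np.arange(w),np.arange(h)); z=c['range_z']
    return np.stack([(u-K[0,2])/K[0,0]*z,(v-K[1,2])/K[1,1]*z,z],-1)@P[:3,:3].T+P[:3,3]
E
python3 - <<'E'
from h import *
np.set_printoptions(precision=4,suppress=True)
for n in('scene','top'):
    c=snap(n,n+'0'); print(n,c['K'].round(1).tolist(),c['pose'].round(3).tolist())
    cv2.imwrite(f'pics/{n}0b.png',cv2.resize(cv2.imread(f'pics/{n}0.png'),(800,600),interpolation=cv2.INTER_CUBIC))
print(ctrl.get_obs())
E
```

```text
pics
scene [[348.9, 0.0, 250.9], [0.0, 348.9, 193.4], [0.0, 0.0, 1.0]] [[0.876, 0.254, -0.41, 0.993], [0.482, -0.481, 0.732, -0.757], [-0.012, -0.839, -0.544, 0.772], [0.0, 0.0, 0.0, 1.0]]
top [[464.7, 0.0, 254.4], [0.0, 464.7, 198.1], [0.0, 0.0, 1.0]] [[0.009, -0.994, 0.109, 0.429], [-1.0, -0.007, 0.015, 0.067], [-0.014, -0.109, -0.994, 1.426], [0.0, 0.0, 0.0, 1.0]]
{'time_s': 0.1, 'q': array([-1.4403,  0.1815,  1.6079,  0.    ,  1.3538, -0.2063]), 'dq': array([ 0.0001, -0.0011, -0.0022,  0.0016, -0.0008, -0.001 ]), 'joint_efforts': array([  0.0008, -44.5877, -35.2238,  -0.0002,   0.0042,   0.    ]), 'eef_pos': array([ 0.19  , -0.5422,  0.2385]), 'eef_rot': array([-0.0008,  0.9858,  0.1676,  0.    ]), 'wrist_force': array([-0.1438, -0.0184, -0.2032]), 'torque': array([ 0.0222, -0.0112, -0.0062]), 'grasp_force': 0.0, 'opening': 1.0028179263533843}
```

View pics/top0b.png

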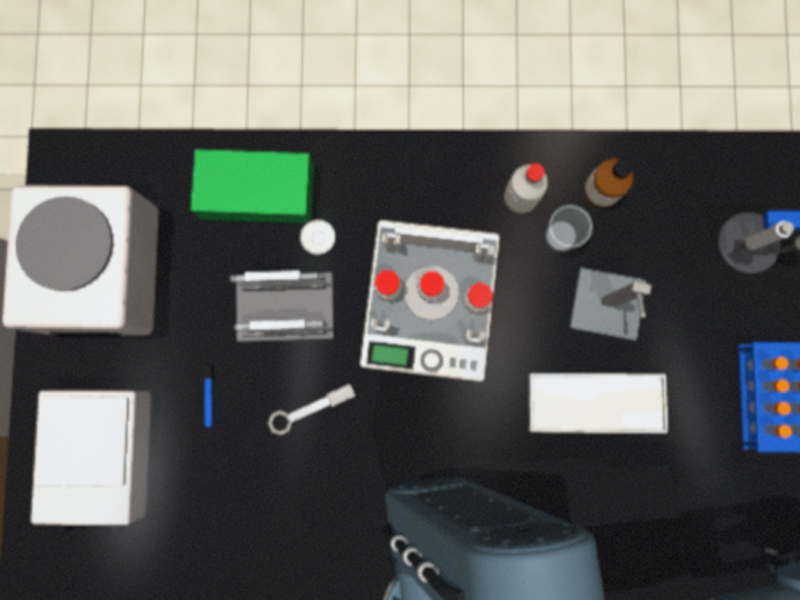

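View pics/scene0b.png

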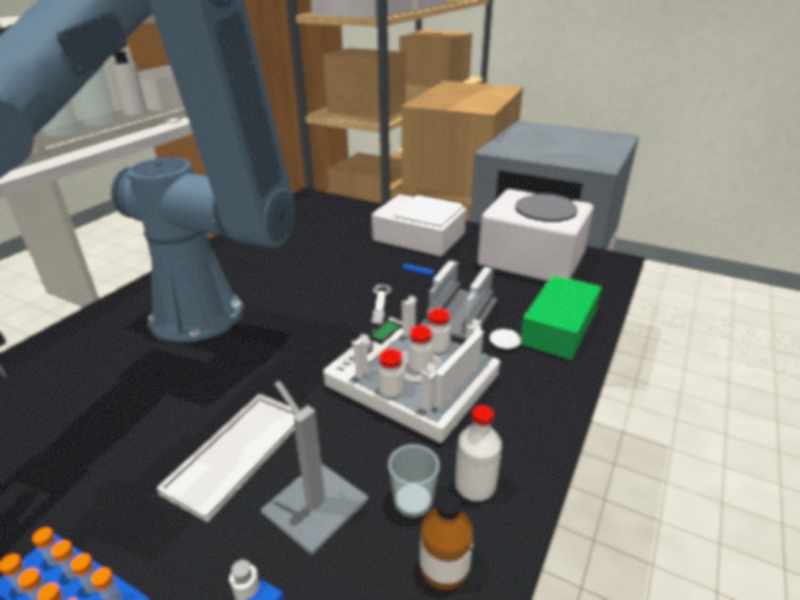

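The top view (800x600 pixels) shows three red-lidded jars at (387,283), (432,285) and (480,296). The tray is at (598,403), the rack's rails at y≈276 and 325, the stand at (610,300), and the spatula eye at (280,422) with its blade at (350,392). Now I'll measure them.

```bash
python3 - <<'E'
from h import *
np.set_printoptions(precision=4,suppress=True)
c=load('top0'); s=1/1.5625
W=cloud(c); C=c['color'].astype(int); Z=W[...,2]
U,V=np.meshgrid(np.arange(512),np.arange(384)); X8=U/s; Y8=V/s
def box(x0,x1,y0,y1): return (X8>=x0)&(X8<=x1)&(Y8>=y0)&(Y8<=y1)
red=(C[...,0]>150)&(C[...,1]<90)&box(360,500,255,320)
n,l,st,ce=cv2.connectedComponentsWithStats(red.astype(np.uint8))
for i in range(1,n):
    if st[i,4]>20: print('jar',st[i,4],px(c,*ce[i],.137),np.median(W[l==i],0))
def rect(name,m):
    p=W[m][:,:2].astype(np.float32); r=cv2.minAreaRect(p); print(name,m.sum(),np.array(r[0]),np.array(r[1]),r[2],'z',np.median(Z[m]))
rect('balance',box(350,510,210,390)&(Z>.035)&(Z<.075))
rect('rail A',box(225,345,262,292)&(Z>.105)); rect('rail B',box(225,345,312,340)&(Z>.105))
rect('rackbase',box(225,345,250,350)&(Z>.006)&(Z<.05))
rect('tray',box(515,680,360,445)&(Z>.002)&(Z<.03)&(C.min(-1)>120))
rect('standbase',box(560,660,255,350)&(Z>.006)&(Z<.02))
m=box(560,670,255,350)&(Z>.18); rect('peg/upright',m); print(np.c_[W[m][::4],U[m][::4],V[m][::4]])
for u,v in((401,432),(432,359),(486,375)): print('p',px(c,u*s,v*s))
spb=box(250,370,375,440)&(C.min(-1)>110); rect('spat',spb)
print('eye',px(c,280*s,422*s,.007),'tip',px(c,352*s,391*s,.005))
print('key',px(c,431.5*s,359.5*s,.072))
for n,a in(('top',(220,200,440,240)),):
    im=cv2.imread('pics/top0.png'); a=im[130:285,140:430]; cv2.imwrite('pics/crop.png',cv2.resize(a,(800,428),interpolation=cv2.INTER_CUBIC))
E
```

```text
jar 191 [0.6197 0.1053 0.137 ] [0.6208 0.1046 0.1349]
jar 181 [0.6174 0.0258 0.137 ] [0.6174 0.026  0.1407]
jar 181 [ 0.5974 -0.0605  0.137 ] [ 0.5969 -0.0608  0.1352]
balance 5863 [0.5995 0.0251] [0.2363 0.2857] 83.55323028564453 z 0.05118717902612735
rail A 204 [0.56   0.2021] [0.3701 0.0725] 56.870113372802734 z 0.11777102313591914
rail B 197 [0.5066 0.205 ] [0.3131 0.0498] 69.53427124023438 z 0.11806021973760283
rackbase 2050 [0.6022 0.3123] [0.1991 0.2385] 0.4222770929336548 z 0.012856857273781941
tray 2824 [ 0.4067 -0.3003] [0.1107 0.2675] 0.4736604392528534 z 0.006233800470601514
standbase 1395 [ 0.5995 -0.3271] [0.1889 0.186 ] 89.27536010742188 z 0.011964170601517887
peg/upright 178 [ 0.4985 -0.1445] [0.0577 0.4418] 25.760061264038086 z 0.21495126694433275
[[  0.4285   0.067    1.4257 392.     165.    ]
 [  0.6096  -0.3106   0.2111 405.     181.    ]
 [  0.6096  -0.3209   0.2115 409.     181.    ]
 [  0.6106  -0.3103   0.186  402.     182.    ]
 [  0.6065  -0.3121   0.2144 406.     182.    ]
 [  0.6069  -0.3232   0.2122 410.     182.    ]
 [  0.6066  -0.3329   0.2146 414.    
[... 1377 characters left out ...]
1.4257 424.     193.    ]
 [  0.5737  -0.3211   0.2242 411.     194.    ]
 [  0.5706  -0.3197   0.2282 411.     195.    ]
 [  0.5647  -0.3127   0.2337 409.     197.    ]
 [  0.5617  -0.3139   0.2377 410.     198.    ]
 [  0.5589  -0.3157   0.2398 411.     199.    ]
 [  0.5559  -0.3141   0.2445 411.     200.    ]
 [  0.5529  -0.3129   0.2479 411.     201.    ]
 [  0.5508  -0.3166   0.244  412.     202.    ]
 [  0.4285   0.067    1.4257 369.     222.    ]]
p [0.346  0.0792 0.0029]
p [0.4848 0.0219 0.0703]
p [ 0.4574 -0.0865 -0.0051]
spat 414 [0.4047 0.2049] [0.0479 0.2759] 19.657039642333984 z 0.010110459301481134
eye [0.3632 0.3137 0.007 ] tip [0.424  0.1751 0.005 ]
key [0.4837 0.0229 0.072 ]
```

View pics/crop.png

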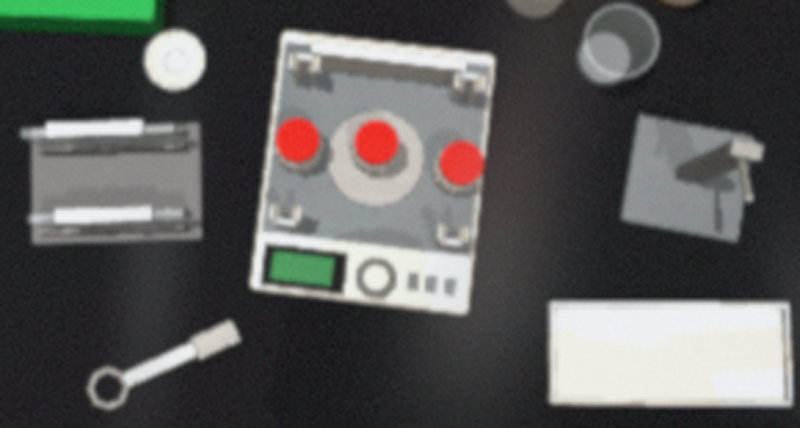

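```bash
cat >> h.py <<'E'
def rows(start,calls):
    """start=(pos,tool x yaw) commanded; calls: list of lists of (x,y,z,yawdeg) world waypoints of tool-down TCP -> prints rows"""
    p,a=np.array(start[:3],float),np.radians(start[3])
    for wps in calls:
        out=[]
        for w in wps:
            d=np.array(w[:3])-p; X=np.array([np.cos(a),np.sin(a),0]); Y=np.array([np.sin(a),-np.cos(a),0])
            t=-(np.radians(w[3])-a); t=(t+np.pi)%(2*np.pi)-np.pi
            out.append([round(float(v),3) for v in(d@X/.2,d@Y/.2,-d[2]/.2,t/1.5)])
        print(out, '' if np.abs(out).max()<=1 else 'OVER'); r=out[-1]
        p=p+X*r[0]*.2+Y*r[1]*.2-np.array([0,0,r[2]*.2]); a=a-r[3]*1.5
    print('end',p.round(4),np.degrees(a).round(2))
def now():
    o=ctrl.get_obs(); w,x,y,z=o['eef_rot']; return (*o['eef_pos'],np.degrees(np.arctan2(2*(x*y+w*z),1-2*(y*y+z*z))))
E
python3 - <<'E'
from h import *
np.set_printoptions(precision=4,suppress=True)
print(now())
c=load('top0'); W=cloud(c); C=c['color'].astype(int); Z=W[...,2]; s=1.5625
U,V=np.meshgrid(np.arange(512)*s,np.arange(384)*s)
def box(x0,x1,y0,y1): return (U>=x0)&(U<=x1)&(V>=y0)&(V<=y1)
def rect(name,m):
    m=m&(Z<1); k=cv2.connectedComponentsWithStats(m.astype(np.uint8)); i=1+k[2][1:,4].argmax(); m=k[1]==i
    p=W[m][:,:2].astype(np.float32); r=cv2.minAreaRect(p); print(name,m.sum(),np.array(r[0]),np.array(r[1]),r[2],'z',np.median(Z[m]),'mean',p.mean(0))
    d=p-p.mean(0); v=np.linalg.svd(d,full_matrices=False)[2][0]; print('   axis deg',np.degrees(np.arctan2(v[1],v[0]))%180)
rect('rail A',box(225,345,262,292)&(Z>.108)); rect('rail B',box(225,345,312,340)&(Z>.108))
rect('rackbase',box(225,345,250,350)&(Z>.005)&(Z<.05))
rect('tray',box(515,680,360,445)&(Z>.002)&(Z<.03)&(C.min(-1)>120))
rect('standbase',box(560,660,255,350)&(Z>.006)&(Z<.02))
rect('balance',box(350,510,210,390)&(Z>.035)&(Z<.075))
im=cv2.imread('pics/top0.png'); cv2.imwrite('pics/c2.png',np.hstack([cv2.resize(im[165:225,360:430],(400,343),interpolation=cv2.INTER_CUBIC),cv2.resize(im[240:290,160:230],(400,286),interpolation=cv2.INTER_CUBIC)[:,:].copy() if 0 else cv2.copyMakeBorder(cv2.resize(im[240:290,160:230],(400,286),interpolation=cv2.INTER_CUBIC),0,57,0,0,cv2.BORDER_CONSTANT)]))
E
```

```text
(np.float64(0.1899963955939534), np.float64(-0.5421925847891782), np.float64(0.23847957509785886), np.float64(19.30128565825343))
rail A 185 [0.6319 0.3154] [0.0147 0.0996] 3.13741397857666 z 0.11782576372500464 mean [0.6318 0.315 ]
   axis deg 92.60624
rail B 185 [0.5425 0.3069] [0.0147 0.1032] 2.2102701663970947 z 0.11823399333284335 mean [0.5424 0.304 ]
   axis deg 91.73502
rackbase 1992 [0.5879 0.3092] [0.1365 0.1958] 1.924843430519104 z 0.012964518931554148 mean [0.5834 0.3057]
   axis deg 94.801
tray 2824 [ 0.4067 -0.3003] [0.1107 0.2675] 0.4736604392528534 z 0.006233800470601514 mean [ 0.4051 -0.2995]
   axis deg 90.52861
standbase 1344 [ 0.5976 -0.3238] [0.1329 0.121 ] 79.64523315429688 z 0.012065612708331841 mean [ 0.5936 -0.315 ]
   axis deg 40.42807
balance 5862 [0.5995 0.0252] [0.2362 0.2857] 83.55323028564453 z 0.051187972890195166 mean [0.5832 0.0275]
   axis deg 173.78831
```

View pics/c2.png

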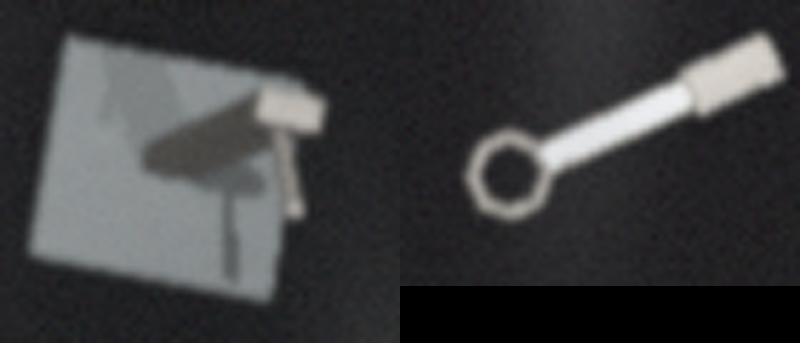

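The stand yaw is about -10°, and the peg tip is at crop (297,213). The spatula eye is at crop (510,175) and its blade end at (775,55). The balance yaw is -6.45°, and its measured size matches the figures given. I'll start with jar2.

```bash
python3 - <<'E'
from h import *
Y=83.55
j=(.5972,-.0606)
rows(now(),[[(.33,-.42,.26,30)],[(.42,-.26,.26,55)],[(.5,-.12,.26,Y)],[(*j,.2,Y)],[(*j,.099,Y)],[(*j,.25,Y)],[(.5,-.18,.25,Y)],[(.41,-.3,.25,Y)],[(.4067,-.38,.25,Y),(.4067,-.38,.12,Y)],[(.4067,-.38,.058,Y)]])
E
```

```text
[[0.863, -0.345, -0.108, -0.124]] 
[[0.789, -0.469, 0.0, -0.291]] 
[[0.803, -0.074, 0.0, -0.333]] 
[[0.349, 0.45, 0.3, 0.0]] 
[[0.0, -0.0, 0.505, 0.0]] 
[[0.0, -0.0, -0.755, 0.0]] 
[[-0.647, -0.417, 0.0, 0.0]] 
[[-0.647, -0.38, 0.0, 0.0]] 
[[-0.399, 0.028, 0.0, 0.0], [-0.399, 0.028, 0.65, 0.0]] 
[[-0.0, 0.0, 0.31, 0.0]] 
end [ 0.4066 -0.3799  0.0581] 83.59
```

```bash
H="python3 -m handwheel"
$H '[[[0.863,-0.345,-0.108,-0.124],[0.863,-0.345,-0.108,-0.124],[0.863,-0.345,-0.108,-0.124],[0.863,-0.345,-0.108,-0.124]]]' 70
$H '[[[0.789,-0.469,0,-0.291],[0.789,-0.469,0,-0.291],[0.789,-0.469,0,-0.291],[0.789,-0.469,0,-0.291]]]'
$H '[[[0.803,-0.074,0,-0.333],[0.803,-0.074,0,-0.333],[0.803,-0.074,0,-0.333],[0.803,-0.074,0,-0.333]]]'
$H '[[[0.349,0.45,0.3,0],[0.349,0.45,0.3,0],[0.349,0.45,0.3,0],[0.349,0.45,0.3,0]]]'
python3 -c "
from h import *
print(now()); c=snap('top','t1'); cv2.imwrite('pics/t1c.png',cv2.resize(c['color'][130:250,215:335,::-1],(600,600)))"
```

```text
time_s: 0.6
eef_pos: [0.333, -0.4178, 0.2613]
eef_rot: [0.0, 0.965, 0.261, 0.0]
wrist_force: [-0.7, 0.3, 0.3]
opening: 0.821
grasp_force: 0.0
time_s: 1.1
eef_pos: [0.4208, -0.258, 0.2605]
eef_rot: [-0.0, 0.886, 0.464, 0.0]
wrist_force: [-0.8, -0.5, 0.5]
opening: 0.818
grasp_force: 0.0
time_s: 1.6
eef_pos: [0.5005, -0.1203, 0.2604]
eef_rot: [-0.0, 0.745, 0.667, -0.0]
wrist_force: [-0.5, -0.6, -0.3]
opening: 0.818
grasp_force: 0.0
time_s: 2.1
eef_pos: [0.5968, -0.0632, 0.2004]
eef_rot: [-0.0, 0.746, 0.666, -0.001]
wrist_force: [-0.2, -0.9, 0.5]
opening: 0.819
grasp_force: 0.0
(np.float64(0.5968248111773444), np.float64(-0.06321134097745947), np.float64(0.20036029771266428), np.float64(83.45484034785606))
```

View pics/t1c.png

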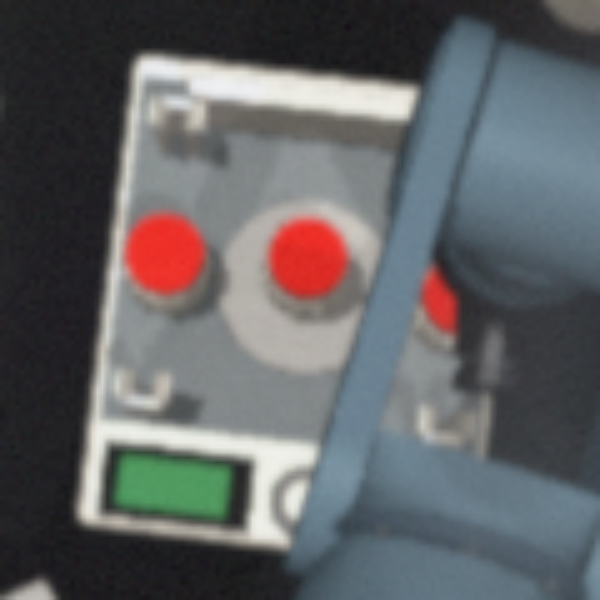

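The arm hides jar2, but the measured TCP is over the jar within its small lag. I'll descend and grip.

```bash
H="python3 -m handwheel"
$H '[[[0,0,0.25,0],[0,0,0.505,0],[0,0,0.505,0],[0,0,0.505,0]]]'
$H '[[[0,0,0,0],[0,0,0,0],[0,0,0,0],[0,0,0,0]]]' 30
$H '[[[0,0,-0.2,0],[0,0,-0.5,0],[0,0,-0.755,0],[0,0,-0.755,0],[0,0,-0.755,0]]]'
```

```text
time_s: 2.65
eef_pos: [0.598, -0.0626, 0.1023]
eef_rot: [0.001, 0.746, 0.666, 0.001]
wrist_force: [0.5, 0.2, 0.6]
opening: 0.82
grasp_force: 0.0
time_s: 3.15
eef_pos: [0.5985, -0.0618, 0.1029]
eef_rot: [0.002, 0.745, 0.667, 0.001]
wrist_force: [-4.6, 0.0, 8.5]
opening: 0.548
grasp_force: 60.6
time_s: 3.78
eef_pos: [0.5968, -0.061, 0.2506]
eef_rot: [-0.0, 0.746, 0.666, -0.0]
wrist_force: [0.0, 0.1, -3.2]
opening: 0.548
grasp_force: 63.4
```

```bash
H="python3 -m handwheel"
$H '[[[-0.3,-0.2,0,0],[-0.647,-0.417,0,0],[-0.647,-0.417,0,0],[-0.647,-0.417,0,0],[-0.647,-0.417,0,0]]]'
$H '[[[-0.3,-0.2,0,0],[-0.647,-0.38,0,0],[-0.647,-0.38,0,0],[-0.647,-0.38,0,0]]]'
$H '[[[-0.399,0.028,0,0],[-0.399,0.028,0.2,0],[-0.399,0.028,0.5,0],[-0.399,0.028,0.65,0],[-0.399,0.028,0.65,0]]]'
$H '[[[0,0,0.15,0],[0,0,0.25,0],[0,0,0.29,0],[0,0,0.29,0],[0,0,0.29,0]]]'; python3 -c "
from h import *
c=snap('top','t2')
cv2.imwrite('pics/t2c.png',cv2.resize(c['color'][220:300,320:440,::-1],(780,520)))
print(now())"
```

```text
time_s: 4.4
eef_pos: [0.4997, -0.1797, 0.2495]
eef_rot: [-0.001, 0.746, 0.666, -0.0]
wrist_force: [-0.0, 0.5, -2.7]
opening: 0.547
grasp_force: 63.5
time_s: 4.9
eef_pos: [0.4098, -0.3009, 0.2503]
eef_rot: [-0.0, 0.746, 0.666, 0.0]
wrist_force: [-0.2, -0.2, -2.2]
opening: 0.55
grasp_force: 63.5
time_s: 5.52
eef_pos: [0.4066, -0.377, 0.1176]
eef_rot: [-0.004, 0.745, 0.667, 0.001]
wrist_force: [-0.7, -0.7, -2.3]
opening: 0.552
grasp_force: 63.5
time_s: 6.15
eef_pos: [0.4075, -0.3812, 0.0643]
eef_rot: [0.001, 0.745, 0.667, -0.0]
wrist_force: [0.5, 0.3, -1.7]
opening: 0.544
grasp_force: 63.5
(np.float64(0.4074293747299339), np.float64(-0.3811935837523668), np.float64(0.06427098031173888), np.float64(83.59663263218506))
```

View pics/t2c.png

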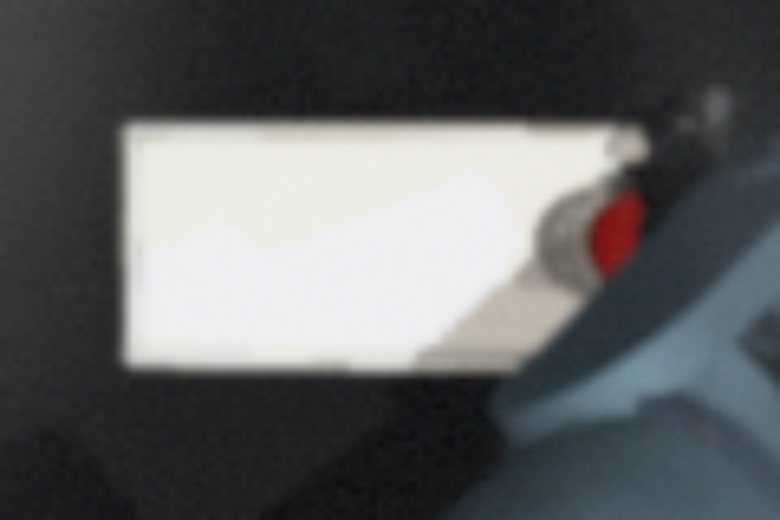

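Jar2 is above the right end of the tray (crop ~(600,235)) with clearance to the walls. I'll lower the last few millimetres, release, and back off.

```bash
H="python3 -m handwheel"
$H '[[[0,0,0.015,0],[0,0,0.025,0],[0,0,0.035,0],[0,0,0.035,0],[0,0,0.035,0]]]'
```

```text
time_s: 6.82
eef_pos: [0.4067, -0.3811, 0.058]
eef_rot: [0.0, 0.746, 0.666, -0.0]
wrist_force: [-6.0, 4.0, 14.9]
opening: 0.544
grasp_force: 65.4
```

```bash
python3 -m handwheel '[[[0,0,0.008,0],[0,0,0.008,0]]]'; python3 - <<'E'
from h import *
print(now())
Y=83.55
j=(.6174,.0258)
rows((.4075,-.3812,.0555,83.6),[[(.4075,-.3812,.23,Y)],[(.48,-.22,.25,Y)],[(.55,-.07,.25,Y)],[(*j,.21,Y)],[(*j,.103,Y)],[(*j,.25,Y)],[(.55,-.07,.25,Y)],[(.48,-.22,.25,Y)],[(.4067,-.3,.25,Y),(.4067,-.3,.12,Y)],[(.4067,-.3,.061,Y)]])
E
```

```text
time_s: 7.08
eef_pos: [0.4068, -0.3814, 0.058]
eef_rot: [0.0, 0.745, 0.667, -0.001]
wrist_force: [-8.3, 8.6, 28.0]
opening: 0.546
grasp_force: 66.7
(np.float64(0.40682317172542315), np.float64(-0.38141330237080845), np.float64(0.05796037978738795), np.float64(83.60799631904732))
[[0.0, 0.0, -0.873, 0.001]] 
[[0.842, 0.269, -0.1, -0.0]] 
[[0.785, 0.263, 0.0, -0.0]] 
[[0.514, 0.281, 0.2, -0.0]] 
[[-0.0, -0.0, 0.535, -0.0]] 
[[-0.0, -0.0, -0.735, -0.0]] 
[[-0.514, -0.281, 0.0, -0.0]] 
[[-0.785, -0.263, 0.0, -0.0]] 
[[-0.439, -0.319, 0.0, -0.0], [-0.439, -0.319, 0.65, -0.0]] 
[[-0.0, 0.0, 0.295, -0.0]] 
end [ 0.4067 -0.3     0.0611] 83.51
```

```bash
H="python3 -m handwheel"
$H '[[[0,0,-0.008,0],[0,0,-0.01,0],[0,0,-0.01,0],[0,0,-0.01,0]]]' 70
$H '[[[0,0,-0.2,0],[0,0,-0.5,0],[0,0,-0.87,0],[0,0,-0.87,0],[0,0,-0.87,0]]]'
$H '[[[0.842,0.269,-0.1,0],[0.842,0.269,-0.1,0],[0.842,0.269,-0.1,0],[0.842,0.269,-0.1,0]]]'
$H '[[[0.785,0.263,0,0],[0.785,0.263,0,0],[0.785,0.263,0,0],[0.785,0.263,0,0]]]'
$H '[[[0.514,0.281,0.2,0],[0.514,0.281,0.2,0],[0.514,0.281,0.2,0],[0.514,0.281,0.2,0]]]'
python3 -c "
from h import *
print(now())
c=load('top0')
# check tray jar from scene cam
s=snap('scene','s2');W=cloud(s);C=s['color'].astype(int)
m=(C[...,0]>150)&(C[...,1]<90)&(W[...,2]<.12)&(W[...,2]>.07); print(m.sum(),np.median(W[m],0),np.ptp(W[m],0))"
```

```text
time_s: 7.58
eef_pos: [0.4066, -0.3803, 0.0559]
eef_rot: [-0.0, 0.746, 0.666, 0.0]
wrist_force: [0.6, -0.9, 1.1]
opening: 0.817
grasp_force: 0.0
time_s: 8.2
eef_pos: [0.4069, -0.3807, 0.2307]
eef_rot: [0.001, 0.746, 0.666, -0.0]
wrist_force: [-0.5, -0.4, -0.8]
opening: 0.819
grasp_force: 0.0
time_s: 8.7
eef_pos: [0.4792, -0.2153, 0.248]
eef_rot: [-0.002, 0.744, 0.668, -0.0]
wrist_force: [0.5, 0.2, 0.1]
opening: 0.821
grasp_force: 0.0
time_s: 9.2
eef_pos: [0.5484, -0.0672, 0.2477]
eef_rot: [-0.002, 0.745, 0.668, -0.001]
wrist_force: [-0.4, -0.6, 0.4]
opening: 0.821
grasp_force: 0.0
time_s: 9.7
eef_pos: [0.6153, 0.0254, 0.2087]
eef_rot: [-0.001, 0.746, 0.666, -0.001]
wrist_force: [-0.1, 1.1, 0.7]
opening: 0.821
grasp_force: 0.0
(np.float64(0.6152785450422835), np.float64(0.025359398639862793), np.float64(0.20868398237159505), np.float64(83.54107716180485))
313 [ 0.40951383 -0.39240873  0.09078061] [0.48639621 0.33490103 0.03821775]
```

```bash
H="python3 -m handwheel"
$H '[[[0,0,0.25,0],[0,0,0.52,0],[0,0,0.52,0],[0,0,0.52,0]]]'
$H '[[[0,0,0,0],[0,0,0,0],[0,0,0,0],[0,0,0,0]]]' 30
$H '[[[0,0,-0.2,0],[0,0,-0.5,0],[0,0,-0.735,0],[0,0,-0.735,0],[0,0,-0.735,0]]]'
$H '[[[-0.25,-0.14,0,0],[-0.514,-0.281,0,0],[-0.514,-0.281,0,0],[-0.514,-0.281,0,0]]]'
$H '[[[-0.3,-0.1,0,0],[-0.785,-0.263,0,0],[-0.785,-0.263,0,0],[-0.785,-0.263,0,0]]]'
$H '[[[-0.439,-0.319,0,0],[-0.439,-0.319,0.2,0],[-0.439,-0.319,0.5,0],[-0.439,-0.319,0.65,0],[-0.439,-0.319,0.65,0],[-0.439,-0.319,0.65,0]]]'
```

```text
time_s: 10.25
eef_pos: [0.6173, 0.0256, 0.1087]
eef_rot: [0.001, 0.746, 0.666, 0.001]
wrist_force: [0.8, -0.8, 0.4]
opening: 0.817
grasp_force: 0.0
time_s: 10.75
eef_pos: [0.618, 0.0264, 0.11]
eef_rot: [0.002, 0.745, 0.667, 0.001]
wrist_force: [-2.7, -0.4, 7.5]
opening: 0.549
grasp_force: 60.6
time_s: 11.38
eef_pos: [0.6156, 0.027, 0.2531]
eef_rot: [-0.0, 0.746, 0.666, -0.0]
wrist_force: [0.2, 0.0, -4.1]
opening: 0.546
grasp_force: 63.2
time_s: 11.88
eef_pos: [0.548, -0.0688, 0.2518]
eef_rot: [-0.001, 0.746, 0.666, -0.0]
wrist_force: [-0.4, -0.0, -2.4]
opening: 0.548
grasp_force: 63.3
time_s: 12.38
eef_pos: [0.4785, -0.2205, 0.2525]
eef_rot: [-0.001, 0.746, 0.666, -0.0]
wrist_force: [-0.5, 1.0, -2.7]
opening: 0.548
grasp_force: 63.3
time_s: 13.12
eef_pos: [0.4072, -0.2992, 0.1245]
eef_rot: [0.001, 0.745, 0.667, 0.0]
wrist_force: [0.2, -0.8, -1.6]
opening: 0.546
grasp_force: 63.4
```

```bash
H="python3 -m handwheel"
$H '[[[0,0,0.15,0],[0,0,0.26,0],[0,0,0.3,0],[0,0,0.31,0],[0,0,0.32,0],[0,0,0.33,0],[0,0,0.335,0],[0,0,0.335,0]]]'
```

```text
time_s: 14.12
eef_pos: [0.4065, -0.3005, 0.059]
eef_rot: [0.001, 0.745, 0.667, -0.0]
wrist_force: [-5.0, 4.0, 16.7]
opening: 0.543
grasp_force: 65.4
```

Jar3 is seated. I'll release it and move to jar1.

```bash
H="python3 -m handwheel"
$H '[[[0,0,0,0],[0,0,-0.005,0],[0,0,-0.01,0],[0,0,-0.01,0]]]' 70
$H '[[[0,0,-0.2,0],[0,0,-0.5,0],[0,0,-0.9,0],[0,0,-0.9,0],[0,0,-0.9,0],[0,0,-0.9,0]]]'
python3 - <<'E'
from h import *
print(now())
Y=83.55
j=(.6203,.105)
rows(now(),[[(.48,-.16,.25,Y)],[(.55,0,.25,Y)],[(*j,.21,Y)],[(*j,.1,Y)],[(*j,.25,Y)],[(.55,0,.25,Y)],[(.48,-.12,.25,Y)],[(.4067,-.22,.25,Y),(.4067,-.22,.12,Y)]])
E
```

```text
time_s: 14.62
eef_pos: [0.4058, -0.2993, 0.0583]
eef_rot: [0.0, 0.746, 0.666, -0.0]
wrist_force: [-0.6, -0.5, 0.6]
opening: 0.82
grasp_force: 0.0
time_s: 15.38
eef_pos: [0.4049, -0.2983, 0.2359]
eef_rot: [-0.002, 0.746, 0.666, 0.0]
wrist_force: [-0.2, 0.7, -1.0]
opening: 0.818
grasp_force: 0.0
(np.float64(0.40487996266581233), np.float64(-0.2982854700983552), np.float64(0.23592085344765062), np.float64(83.57864370953912))
[[0.729, 0.296, -0.07, 0.0]] 
[[0.834, 0.258, -0.0, 0.0]] 
[[0.561, 0.291, 0.2, 0.0]] 
[[0.0, -0.0, 0.55, 0.0]] 
[[0.0, -0.0, -0.75, 0.0]] 
[[-0.561, -0.291, -0.0, 0.0]] 
[[-0.635, -0.28, -0.0, 0.0]] 
[[-0.538, -0.309, -0.0, 0.0], [-0.538, -0.309, 0.65, 0.0]] 
end [ 0.4066 -0.22    0.1199] 83.58
```

```bash
H="python3 -m handwheel"
$H '[[[0.729,0.296,-0.07,0],[0.729,0.296,-0.07,0],[0.729,0.296,-0.07,0],[0.729,0.296,-0.07,0]]]'
$H '[[[0.834,0.258,0,0],[0.834,0.258,0,0],[0.834,0.258,0,0],[0.834,0.258,0,0]]]'
$H '[[[0.561,0.291,0.2,0],[0.561,0.291,0.2,0],[0.561,0.291,0.2,0],[0.561,0.291,0.2,0],[0.561,0.291,0.2,0]]]'
$H '[[[0,0,0.25,0],[0,0,0.55,0],[0,0,0.55,0],[0,0,0.55,0],[0,0,0.55,0]]]'
$H '[[[0,0,0,0],[0,0,0,0],[0,0,0,0],[0,0,0,0]]]' 30
$H '[[[0,0,-0.2,0],[0,0,-0.5,0],[0,0,-0.75,0],[0,0,-0.75,0],[0,0,-0.75,0]]]'
$H '[[[-0.25,-0.14,0,0],[-0.561,-0.291,0,0],[-0.561,-0.291,0,0],[-0.561,-0.291,0,0]]]'
$H '[[[-0.3,-0.14,0,0],[-0.635,-0.28,0,0],[-0.635,-0.28,0,0],[-0.635,-0.28,0,0]]]'
$H '[[[-0.3,-0.15,0,0],[-0.538,-0.309,0,0],[-0.538,-0.309,0.2,0],[-0.538,-0.309,0.5,0],[-0.538,-0.309,0.65,0],[-0.538,-0.309,0.65,0],[-0.538,-0.309,0.65,0]]]'
```

```text
time_s: 15.88
eef_pos: [0.4807, -0.1586, 0.25]
eef_rot: [-0.002, 0.744, 0.668, -0.0]
wrist_force: [-0.2, -0.0, 0.4]
opening: 0.82
grasp_force: 0.0
time_s: 16.38
eef_pos: [0.5505, 0.0009, 0.2501]
eef_rot: [-0.001, 0.744, 0.668, -0.001]
wrist_force: [-0.1, 0.4, -0.4]
opening: 0.821
grasp_force: 0.0
time_s: 17.0
eef_pos: [0.6209, 0.102, 0.2125]
eef_rot: [0.0, 0.746, 0.666, -0.0]
wrist_force: [1.2, -0.7, 0.2]
opening: 0.821
grasp_force: 0.0
time_s: 17.62
eef_pos: [0.6235, 0.1036, 0.1061]
eef_rot: [0.002, 0.746, 0.666, 0.002]
wrist_force: [-1.3, -1.1, 0.7]
opening: 0.817
grasp_force: 0.0
time_s: 18.12
eef_pos: [0.6221, 0.1041, 0.1049]
eef_rot: [0.001, 0.745, 0.667, 0.001]
wrist_force: [-4.2, -1.2, 10.3]
opening: 0.551
grasp_force: 59.8
time_s: 18.75
eef_pos: [0.6205, 0.1041, 0.2515]
eef_rot: [-0.0, 0.746, 0.666, -0.0]
wrist_force: [-1.0, 0.4, -3.2]
opening: 0.55
grasp_force: 62.4
time_s: 19.25
eef_pos: [0.5499, -0.0012, 0.2507]
eef_rot: [-0.001, 0.746, 0.666, -0.001]
wrist_force: [0.1, -0.0, -2.8]
opening: 0.544
grasp_force: 62.7
time_s: 19.75
eef_pos: [0.4812, -0.1207, 0.2519]
eef_rot: [-0.0, 0.746, 0.666, 0.0]
wrist_force: [0.0, 0.4, -2.6]
opening: 0.551
grasp_force: 62.9
time_s: 20.62
eef_pos: [0.4091, -0.2209, 0.1236]
eef_rot: [0.001, 0.745, 0.667, 0.0]
wrist_force: [0.1, -0.3, -1.3]
opening: 0.546
grasp_force: 63.0
```

```bash
H="python3 -m handwheel"
$H '[[[0,0,0.15,0],[0,0,0.25,0],[0,0,0.29,0],[0,0,0.3,0],[0,0,0.31,0],[0,0,0.32,0],[0,0,0.325,0],[0,0,0.325,0]]]'
python3 -c "
from h import *
print(now())"
```

```text
time_s: 21.62
eef_pos: [0.4084, -0.222, 0.0598]
eef_rot: [0.001, 0.745, 0.667, -0.0]
wrist_force: [-5.8, 3.8, 18.8]
opening: 0.544
grasp_force: 65.1
(np.float64(0.4083621854070008), np.float64(-0.2219536490701805), np.float64(0.05984302677756141), np.float64(83.60506368531242))
```

```bash
H="python3 -m handwheel"
$H '[[[0,0,0,0],[0,0,-0.005,0],[0,0,-0.01,0],[0,0,-0.01,0]]]' 70
$H '[[[0,0,-0.2,0],[0,0,-0.5,0],[0,0,-0.95,0],[0,0,-0.95,0],[0,0,-0.95,0],[0,0,-0.95,0]]]'
$H '[[[0.95,0.2,-0.3,0],[0.95,0.2,-0.3,0],[0.95,0.2,-0.3,0],[0.95,0.2,-0.3,0],[0.95,0.2,-0.3,0]]]' 45
python3 - <<'E'
from h import *
np.set_printoptions(precision=4,suppress=True)
print(now())
for n in('top','scene'): c=snap(n,n+'3'); cv2.imwrite(f'pics/{n}3b.png',cv2.resize(cv2.imread(f'pics/{n}3.png'),(800,600),interpolation=cv2.INTER_CUBIC))
E
```

```text
time_s: 22.12
eef_pos: [0.4076, -0.221, 0.0593]
eef_rot: [0.0, 0.746, 0.666, 0.0]
wrist_force: [0.2, -0.6, 1.6]
opening: 0.819
grasp_force: 0.0
time_s: 22.88
eef_pos: [0.4069, -0.2205, 0.2479]
eef_rot: [-0.001, 0.746, 0.666, -0.0]
wrist_force: [0.0, -0.4, -0.6]
opening: 0.82
grasp_force: 0.0
time_s: 23.5
eef_pos: [0.4681, -0.036, 0.3078]
eef_rot: [-0.001, 0.745, 0.667, -0.001]
wrist_force: [0.2, -0.1, 1.3]
opening: 0.524
grasp_force: 0.0
(np.float64(0.4680785327463322), np.float64(-0.036029694769774454), np.float64(0.3078134993897448), np.float64(83.70995048356022))
```

View pics/top3b.png

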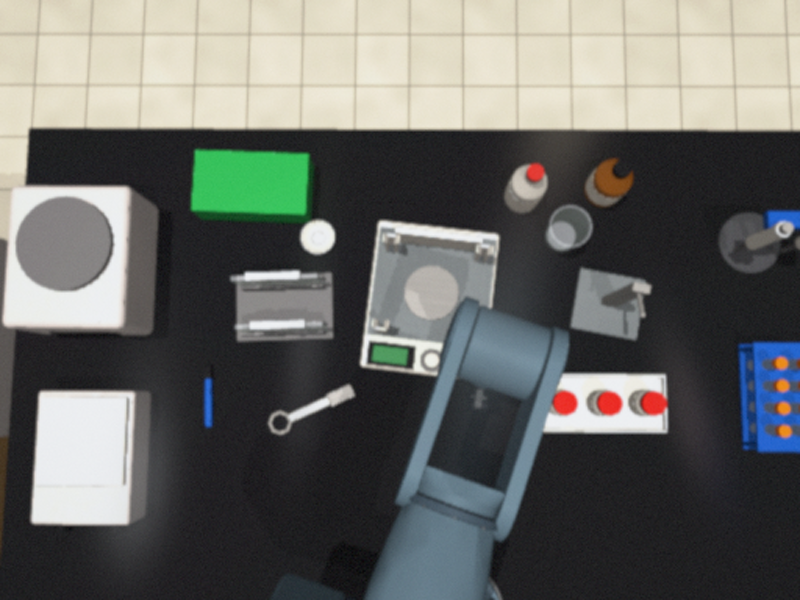

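All three jars stand in the tray, at pixels (565,403), (608,403) and (652,403). The spatula has not moved. Next I'll refine the grooves and rails.

```bash
python3 - <<'E'
from h import *
np.set_printoptions(precision=4,suppress=True)
c0=load('top0');c3=load('top3'); s=1.5625
U,V=np.meshgrid(np.arange(512),np.arange(384)); 
def box(x0,x1,y0,y1): return (U*s>=x0)&(U*s<=x1)&(V*s>=y0)&(V*s<=y1)
for c in(c0,c3):
  W=cloud(c);C=c['color'].astype(int)
  for n,b in(('A',(225,345,262,292)),('B',(225,345,312,340))):
    m=box(*b)&(C.min(-1)>195); k=cv2.connectedComponentsWithStats(m.astype(np.uint8)); i=1+k[2][1:,4].argmax(); m=k[1]==i
    p=np.array([px(c,u,v,.118)[:2] for u,v in zip(U[m],V[m])],np.float32); r=cv2.minAreaRect(p); d=p-p.mean(0); v=np.linalg.svd(d,full_matrices=False)[2][0]
    print(n,m.sum(),r,'mean',p.mean(0),np.degrees(np.arctan2(v[1],v[0]))%180)
W=cloud(c3);C=c3['color'].astype(int)
m=box(400,462,255,325)&(C[...,0]-C[...,2]>8)&(C.min(-1)>120); k=cv2.connectedComponentsWithStats(m.astype(np.uint8)); i=1+k[2][1:,4].argmax(); print('pan',k[2][i],px(c3,*k[3][i],.056))
O=np.array([.6119,.0237]); a=np.radians(-6.45); R=np.array([[np.cos(a),-np.sin(a)],[np.sin(a),np.cos(a)]])
for nm,c in(('0',c0),('3',c3)):
  W=cloud(c); loc=(W[...,:2]-O)@R
  for sx in(-1,1):
    for sy in(-1,1):
      m=(abs(loc[...,0]-sx*.078)<.025)&(abs(loc[...,1]-sy*.085)<.025)&(W[...,2]>.1)&(W[...,2]<.16)
      q=loc[m]; z=W[...,2][m]
      print(nm,sx,sy,m.sum(),(q.min(0),q.max(0),np.median(q,0),z.max()) if m.sum() else '')
im=cv2.imread('pics/top3.png'); I=lambda a:cv2.resize(a,(390,300),interpolation=cv2.INTER_CUBIC)
i0=cv2.imread('pics/top0.png')
cv2.imwrite('pics/posts.png',np.vstack([np.hstack([I(im[142:172,238:277]),I(im[142:172,290:329])]),np.hstack([I(im[192:222,230:269]),I(i0[198:228,286:325])])]))
E
```

```text
A 152 ((0.6325923204421997, 0.31764689087867737), (0.01243472471833229, 0.10016000270843506), 2.362093925476074) mean [0.6327 0.3163] 92.24083
B 163 ((0.5434563755989075, 0.3066525459289551), (0.014214497059583664, 0.09933850169181824), 0.42479759454727173) mean [0.5437 0.3067] 92.63122
A 153 ((0.6325774192810059, 0.317645788192749), (0.01250116154551506, 0.10015393048524857), 2.2957265377044678) mean [0.6327 0.316 ] 92.12243
B 163 ((0.543455958366394, 0.3066525161266327), (0.01421409472823143, 0.09933850169181824), 0.42443159222602844) mean [0.5436 0.3067] 92.71893
pan [259 171  34  33 700] [0.6124 0.026  0.056 ]
0 -1 -1 58 (array([-0.0885, -0.099 ]), array([-0.0698, -0.0701]), array([-0.0811, -0.0879]), np.float64(0.14486667827651933))
0 -1 1 58 (array([-0.0885,  0.0709]), array([-0.0705,  0.1002]), array([-0.0814,  0.0861]), np.float64(0.1455916651307727))
0 1 -1 114 (array([ 0.0686, -0.099 ]), array([ 0.1008, -0.06  ]), array([ 0.0833, -0.0768]), np.float64(0.14532083490038383))
0 1 1 109 (array([0.069 , 0.0611]), array([0.1011, 0.0995]), array([0.0832, 0.0769]), np.float64(0.14714051737541878))
3 -1 -1 0 
3 -1 1 58 (array([-0.0884,  0.0707]), array([-0.0701,  0.1007]), array([-0.0816,  0.0862]), np.float64(0.1459239246008217))
3 1 -1 112 (array([ 0.0689, -0.0995]), array([ 0.1013, -0.0601]), array([ 0.0831, -0.0771]), np.float64(0.146046502933608))
3 1 1 111 (array([0.0693, 0.0608]), array([0.1013, 0.0999]), array([0.0836, 0.0766]), np.float64(0.14744869036997743))
```

View pics/posts.png

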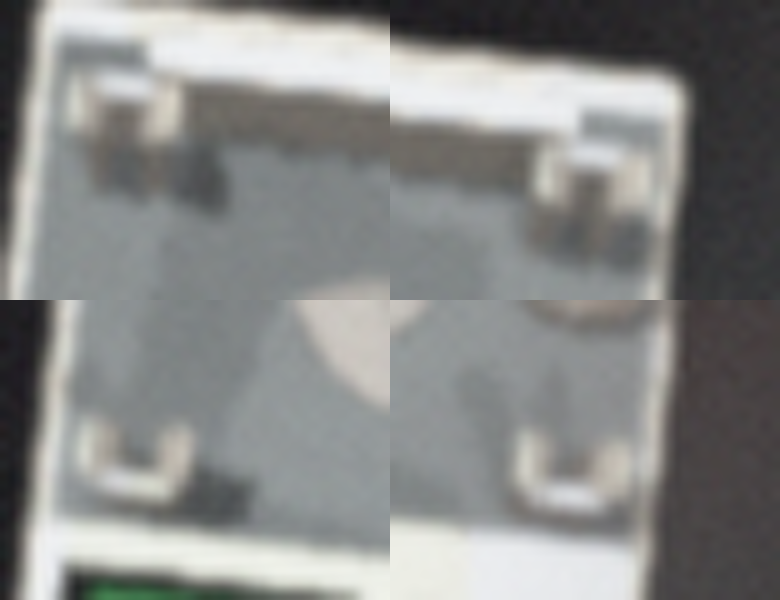

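The post centres agree with the balance pose to within 1 mm, so groove L is at (0.6215,0.1087) and groove R at (0.6024,-0.0603). I'll pick pane B.

```bash
python3 - <<'E'
from h import *
B=(.543,.3065)
rows(now(),[[(.49,.12,.25,88)],[(*B,.2,92.4)],[(*B,.098,92.4)]])
E
```

```text
[[0.795, 0.022, 0.288, -0.052]] 
[[0.941, 0.233, 0.25, -0.051]] 
[[0.0, -0.0, 0.51, -0.0]] 
end [0.5431 0.3065 0.0981] 92.39
```

```bash
H="python3 -m handwheel"
$H '[[[0.795,0.022,0.288,-0.052],[0.795,0.022,0.288,-0.052],[0.795,0.022,0.288,-0.052],[0.795,0.022,0.288,-0.052]]]'
$H '[[[0.941,0.233,0.25,-0.051],[0.941,0.233,0.25,-0.051],[0.941,0.233,0.25,-0.051],[0.941,0.233,0.25,-0.051],[0.941,0.233,0.25,-0.051]]]'
$H '[[[0,0,0,0],[0,0,0.2,0],[0,0,0.35,0],[0,0,0.35,0],[0,0,0.35,0]]]'
python3 -c "
from h import *
rows(now(),[[(.543,.3065,.098,92.4)]])"
```

```text
time_s: 24.1
eef_pos: [0.4894, 0.1214, 0.249]
eef_rot: [-0.002, 0.719, 0.695, -0.002]
wrist_force: [-0.4, -0.4, -0.4]
opening: 0.526
grasp_force: 0.0
time_s: 24.72
eef_pos: [0.544, 0.3057, 0.2009]
eef_rot: [-0.0, 0.692, 0.722, -0.001]
wrist_force: [-0.4, -0.5, 0.6]
opening: 0.525
grasp_force: 0.0
time_s: 25.35
eef_pos: [0.5448, 0.3068, 0.1337]
eef_rot: [0.001, 0.692, 0.722, 0.001]
wrist_force: [1.1, 0.4, 0.3]
opening: 0.526
grasp_force: 0.0
[[-0.001, -0.009, 0.178, -0.0]] 
end [0.543  0.3065 0.0981] 92.36
```

```bash
H="python3 -m handwheel"
$H '[[[0,-0.009,0.1,0],[0,-0.009,0.178,0],[0,-0.009,0.178,0],[0,-0.009,0.178,0]]]'
$H '[[[0,0,0,0],[0,0,0,0],[0,0,0,0],[0,0,0,0],[0,0,0,0],[0,0,0,0]]]' 5
python3 -c "
from h import *
print(now())"
$H '[[[0,0,-0.1,0],[0,0,-0.3,0],[0,0,-0.5,0],[0,0,-0.75,0],[0,0,-0.9,0],[0,0,-0.9,0]]]'
python3 - <<'E'
from h import *
print(now())
G=(.6024,-.0603)
rows(now(),[[(.53,.2,.28,140)],[(.55,.06,.28,173.55)],[(*G,.28,173.55)],[(*G,.235,173.55)]])
E
```

```text
time_s: 25.85
eef_pos: [0.5418, 0.3074, 0.096]
eef_rot: [-0.0, 0.692, 0.722, -0.0]
wrist_force: [0.5, 0.1, 0.5]
opening: 0.528
grasp_force: 0.0
time_s: 26.6
eef_pos: [0.5423, 0.3075, 0.0968]
eef_rot: [0.0, 0.692, 0.722, 0.001]
wrist_force: [-0.3, -0.1, 5.7]
opening: 0.149
grasp_force: 59.3
(np.float64(0.5423113166389484), np.float64(0.3075408080110404), np.float64(0.09677483057958916), np.float64(92.43462735751596))
time_s: 27.35
eef_pos: [0.5428, 0.3077, 0.2795]
eef_rot: [0.001, 0.692, 0.722, 0.002]
wrist_force: [1.0, -0.3, -3.8]
opening: 0.15
grasp_force: 59.3
(np.float64(0.5427654215057436), np.float64(0.3077478881657543), np.float64(0.27951231424053463), np.float64(92.44340639789436))
[[-0.536, -0.087, -0.002, -0.553]] 
[[-0.527, -0.471, -0.0, -0.391]] 
[[-0.327, -0.568, -0.0, 0.0]] 
[[-0.0, -0.0, 0.225, 0.0]] 
end [ 0.6023 -0.0602  0.2349] 173.57
```

```bash
H="python3 -m handwheel"
$H '[[[-0.25,-0.04,0,-0.12],[-0.536,-0.087,0,-0.25],[-0.536,-0.087,0,-0.4],[-0.536,-0.087,0,-0.553],[-0.536,-0.087,0,-0.553],[-0.536,-0.087,0,-0.553],[-0.536,-0.087,0,-0.553]]]'
$H '[[[-0.25,-0.24,0,-0.12],[-0.527,-0.471,0,-0.25],[-0.527,-0.471,0,-0.391],[-0.527,-0.471,0,-0.391],[-0.527,-0.471,0,-0.391]]]'
$H '[[[-0.15,-0.3,0,0],[-0.327,-0.568,0,0],[-0.327,-0.568,0,0],[-0.327,-0.568,0,0]]]'
$H '[[[0,0,0.1,0],[0,0,0.225,0],[0,0,0.225,0],[0,0,0.225,0],[0,0,0.225,0]]]'
python3 - <<'E'
from h import *
print(now())
c=snap('scene','s5'); K,P=c['K'],c['pose']
def uv(p):
    q=np.linalg.inv(P)@np.r_[p,1]; return (K@q[:3]/q[2])[:2].round(1)
O=np.array([.612,.0242]);a=np.radians(-6.45);R=np.array([[np.cos(a),-np.sin(a)],[np.sin(a),np.cos(a)]])
for x in(-.083,.083): print(uv(np.r_[O+R@[x,-.085],.142]))
cv2.imwrite('pics/s5c.png',cv2.resize(c['color'][150:300,190:340,::-1],(600,600),interpolation=cv2.INTER_CUBIC))
E
```

```text
time_s: 28.22
eef_pos: [0.5283, 0.1994, 0.2748]
eef_rot: [-0.001, 0.343, 0.939, -0.001]
wrist_force: [0.1, 0.4, -3.3]
opening: 0.151
grasp_force: 59.4
time_s: 28.85
eef_pos: [0.5489, 0.0592, 0.2756]
eef_rot: [-0.0, 0.057, 0.998, 0.0]
wrist_force: [0.2, -0.7, -2.8]
opening: 0.152
grasp_force: 59.5
time_s: 29.35
eef_pos: [0.6011, -0.0603, 0.2754]
eef_rot: [-0.001, 0.057, 0.998, 0.0]
wrist_force: [-0.7, 0.7, -2.1]
opening: 0.152
grasp_force: 59.7
time_s: 29.98
eef_pos: [0.602, -0.0603, 0.2327]
eef_rot: [0.001, 0.056, 0.998, -0.0]
wrist_force: [-0.2, -0.4, -2.4]
opening: 0.154
grasp_force: 59.6
(np.float64(0.6020062983791172), np.float64(-0.060320830338558604), np.float64(0.23269595003516116), np.float64(173.59842591617812))
[228.9 216. ]
[275.7 236.1]
```

View pics/s5c.png

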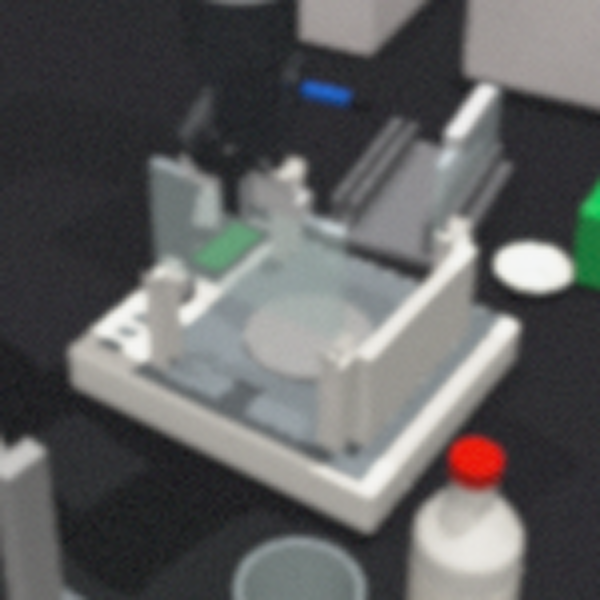

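The held pane's lower corners (crop ~(155,258) and right end x≈345) line up with the predicted groove mouths at (156,264) and (343,344). I'll lower gently.

```bash
H="python3 -m handwheel"
$H '[[[0,0,0.02,0],[0,0,0.04,0],[0,0,0.06,0],[0,0,0.08,0],[0,0,0.1,0],[0,0,0.1,0]]]'
```

```text
time_s: 30.78
eef_pos: [0.6011, -0.0606, 0.2105]
eef_rot: [-0.0, 0.056, 0.998, 0.0]
wrist_force: [1.2, 0.4, -3.0]
opening: 0.154
grasp_force: 59.6
```

```bash
H="python3 -m handwheel"
$H '[[[0,0,0.02,0],[0,0,0.04,0],[0,0,0.06,0],[0,0,0.08,0],[0,0,0.1,0],[0,0,0.1,0]]]'
```

```text
time_s: 31.52
eef_pos: [0.601, -0.0606, 0.1906]
eef_rot: [-0.0, 0.056, 0.998, 0.0]
wrist_force: [0.0, 0.2, -1.9]
opening: 0.156
grasp_force: 59.6
```

```bash
H="python3 -m handwheel"
$H '[[[0,0,0.03,0],[0,0,0.06,0],[0,0,0.09,0],[0,0,0.12,0],[0,0,0.15,0],[0,0,0.18,0],[0,0,0.21,0],[0,0,0.23,0],[0,0,0.24,0],[0,0,0.24,0]]]'
```

```text
time_s: 32.78
eef_pos: [0.6013, -0.0607, 0.143]
eef_rot: [-0.0, 0.056, 0.998, 0.0]
wrist_force: [-0.2, 0.2, -2.3]
opening: 0.152
grasp_force: 59.7
```

```bash
H="python3 -m handwheel"
$H '[[[0,0,0.01,0],[0,0,0.02,0],[0,0,0.025,0],[0,0,0.03,0],[0,0,0.035,0],[0,0,0.035,0]]]'
```

```text
time_s: 33.52
eef_pos: [0.6013, -0.0606, 0.136]
eef_rot: [-0.0, 0.056, 0.998, 0.0]
wrist_force: [-0.3, -0.4, -1.7]
opening: 0.152
grasp_force: 59.7
```

```bash
H="python3 -m handwheel"
$H '[[[0,0,0.003,0],[0,0,0.006,0],[0,0,0.009,0],[0,0,0.012,0],[0,0,0.012,0]]]'
```

```text
time_s: 34.15
eef_pos: [0.6014, -0.0607, 0.1348]
eef_rot: [0.0, 0.056, 0.998, -0.0]
wrist_force: [-4.4, 0.8, 6.4]
opening: 0.153
grasp_force: 60.9
```

Pane 1 rests on the deck. I'll release it and move to pane A.

```bash
H="python3 -m handwheel"
$H '[[[0,0,0,0],[0,0,0,0],[0,0,0,0],[0,0,0,0]]]' 45
$H '[[[0,0,-0.15,0],[0,0,-0.4,0],[0,0,-0.7,0],[0,0,-0.7,0],[0,0,-0.7,0]]]'
python3 - <<'E'
from h import *
print(now())
c=snap('scene','s6'); cv2.imwrite('pics/s6c.png',cv2.resize(c['color'][150:300,190:340,::-1],(600,600),interpolation=cv2.INTER_CUBIC))
A=(.632,.3158)
rows(now(),[[(.58,.1,.28,150)],[(.6,.25,.26,105)],[(*A,.2,92.4)],[(*A,.13,92.4)]])
E
```

```text
time_s: 34.65
eef_pos: [0.6013, -0.0607, 0.1336]
eef_rot: [-0.0, 0.056, 0.998, 0.0]
wrist_force: [-0.3, 0.3, 0.3]
opening: 0.527
grasp_force: 0.0
time_s: 35.28
eef_pos: [0.6011, -0.0606, 0.2734]
eef_rot: [-0.0, 0.056, 0.998, 0.0]
wrist_force: [-0.1, 0.5, -0.4]
opening: 0.529
grasp_force: 0.0
(np.float64(0.6011274122432941), np.float64(-0.06060488256842455), np.float64(0.273352167920653), np.float64(173.56756508545595))
[[0.192, 0.786, -0.039, 0.274]] 
[[0.288, 0.699, 0.1, 0.524]] 
[[0.277, 0.24, 0.3, 0.146]] 
[[-0.0, -0.0, 0.35, 0.0]] 
end [0.632  0.3159 0.13  ] 92.43
```

View pics/s6c.png

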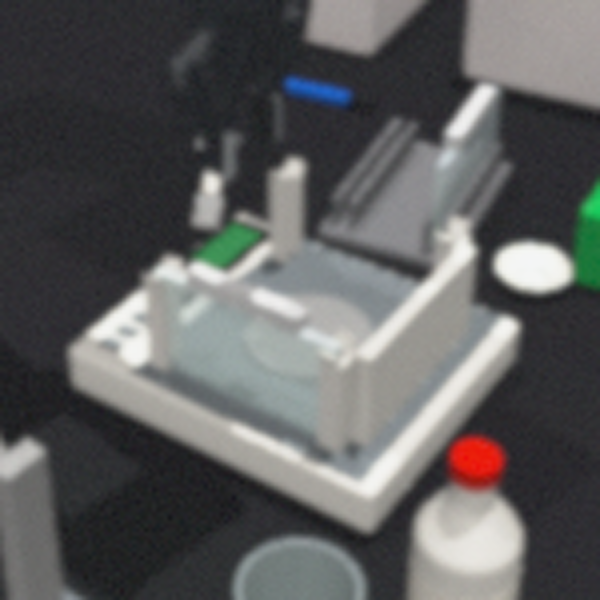

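The pane sits in the right groove (rail at (270,300), between the posts at (170,290) and (335,360)). On to pane A.

```bash
H="python3 -m handwheel"
$H '[[[0.192,0.786,-0.039,0.274],[0.192,0.786,-0.039,0.274],[0.192,0.786,-0.039,0.274],[0.192,0.786,-0.039,0.274]]]'
$H '[[[0.288,0.699,0.1,0.524],[0.288,0.699,0.1,0.524],[0.288,0.699,0.1,0.524],[0.288,0.699,0.1,0.524],[0.288,0.699,0.1,0.524]]]'
$H '[[[0.277,0.24,0.3,0.146],[0.277,0.24,0.3,0.146],[0.277,0.24,0.3,0.146],[0.277,0.24,0.3,0.146]]]'
$H '[[[0,0,0.15,0],[0,0,0.35,0],[0,0,0.35,0],[0,0,0.35,0],[0,0,0.35,0]]]'
python3 -c "
from h import *
rows(now(),[[(.632,.3158,.0965,92.4)]])"
```

```text
time_s: 35.83
eef_pos: [0.5793, 0.1028, 0.2795]
eef_rot: [-0.002, 0.257, 0.966, -0.0]
wrist_force: [1.1, -0.4, -0.8]
opening: 0.526
grasp_force: 0.0
time_s: 36.45
eef_pos: [0.6003, 0.2491, 0.259]
eef_rot: [-0.001, 0.61, 0.793, -0.002]
wrist_force: [-1.1, 0.4, -0.0]
opening: 0.527
grasp_force: 0.0
time_s: 36.95
eef_pos: [0.6329, 0.3143, 0.2009]
eef_rot: [-0.0, 0.692, 0.722, -0.001]
wrist_force: [0.5, 0.4, 0.5]
opening: 0.529
grasp_force: 0.0
time_s: 37.58
eef_pos: [0.6344, 0.3158, 0.1345]
eef_rot: [0.001, 0.692, 0.722, 0.002]
wrist_force: [0.7, 0.4, 0.8]
opening: 0.527
grasp_force: 0.0
[[0.0, -0.012, 0.19, 0.0]] 
end [0.632  0.3157 0.0965] 92.43
```

```bash
H="python3 -m handwheel"
$H '[[[0,0,0.08,0],[0,0,0.18,0],[0,0,0.18,0],[0,0,0.18,0],[0,0,0.18,0]]]'
$H '[[[0,0,0,0],[0,0,0,0],[0,0,0,0],[0,0,0,0],[0,0,0,0],[0,0,0,0]]]' 5
$H '[[[0,0,-0.1,0],[0,0,-0.3,0],[0,0,-0.5,0],[0,0,-0.75,0],[0,0,-0.9,0],[0,0,-0.9,0]]]'
python3 - <<'E'
from h import *
print(now())
G=(.6213,.1085)
rows(now(),[[(.6,.25,.28,135)],[(*G,.28,173.55)],[(*G,.235,173.55)]])
E
```

```text
time_s: 38.2
eef_pos: [0.6332, 0.3158, 0.0961]
eef_rot: [0.0, 0.692, 0.722, 0.0]
wrist_force: [0.3, 0.4, -0.9]
opening: 0.527
grasp_force: 0.0
time_s: 38.95
eef_pos: [0.6332, 0.3157, 0.0961]
eef_rot: [0.0, 0.692, 0.722, 0.0]
wrist_force: [-0.1, -0.3, 5.3]
opening: 0.154
grasp_force: 59.5
time_s: 39.7
eef_pos: [0.634, 0.3161, 0.2794]
eef_rot: [0.001, 0.692, 0.722, 0.003]
wrist_force: [1.1, -0.2, -2.8]
opening: 0.151
grasp_force: 59.1
(np.float64(0.6339894810080628), np.float64(0.31610005807373454), np.float64(0.279440095555936), np.float64(92.441628085843))
[[-0.323, -0.184, -0.003, -0.495]] 
[[-0.576, -0.425, 0.0, -0.449]] 
[[-0.0, 0.0, 0.225, 0.0]] 
end [0.6213 0.1084 0.235 ] 173.57
```

```bash
H="python3 -m handwheel"
$H '[[[-0.15,-0.09,0,-0.12],[-0.323,-0.184,0,-0.25],[-0.323,-0.184,0,-0.38],[-0.323,-0.184,0,-0.495],[-0.323,-0.184,0,-0.495],[-0.323,-0.184,0,-0.495]]]'
$H '[[[-0.28,-0.2,0,-0.12],[-0.576,-0.425,0,-0.25],[-0.576,-0.425,0,-0.38],[-0.576,-0.425,0,-0.449],[-0.576,-0.425,0,-0.449],[-0.576,-0.425,0,-0.449]]]'
$H '[[[0,0,0.1,0],[0,0,0.225,0],[0,0,0.225,0],[0,0,0.225,0],[0,0,0.225,0]]]'
python3 -c "
from h import *
rows(now(),[[(.6213,.1085,.21,173.55)]])"
```

```text
time_s: 40.45
eef_pos: [0.5982, 0.2495, 0.274]
eef_rot: [-0.001, 0.384, 0.923, -0.001]
wrist_force: [-0.6, -0.3, -2.2]
opening: 0.156
grasp_force: 59.4
time_s: 41.2
eef_pos: [0.6199, 0.1084, 0.2751]
eef_rot: [-0.0, 0.058, 0.998, 0.0]
wrist_force: [-0.4, 0.7, -2.7]
opening: 0.153
grasp_force: 59.5
time_s: 41.82
eef_pos: [0.6207, 0.1081, 0.2317]
eef_rot: [0.001, 0.056, 0.998, 0.0]
wrist_force: [-0.3, 0.9, -2.9]
opening: 0.153
grasp_force: 59.4
[[-0.003, 0.002, 0.108, 0.0]] 
end [0.6214 0.1084 0.2101] 173.56
```

```bash
H="python3 -m handwheel"
$H '[[[0,0,0.02,0],[0,0,0.04,0],[0,0,0.06,0],[0,0,0.08,0],[0,0,0.1,0],[0,0,0.1,0]]]'
```

```text
time_s: 42.58
eef_pos: [0.62, 0.1082, 0.21]
eef_rot: [-0.0, 0.056, 0.998, 0.0]
wrist_force: [0.6, 0.9, -3.4]
opening: 0.154
grasp_force: 59.3
```

```bash
H="python3 -m handwheel"
$H '[[[0,0,0.02,0],[0,0,0.04,0],[0,0,0.06,0],[0,0,0.08,0],[0,0,0.1,0],[0,0,0.1,0]]]'
```

```text
time_s: 43.32
eef_pos: [0.6199, 0.108, 0.1899]
eef_rot: [-0.0, 0.056, 0.998, 0.0]
wrist_force: [1.4, 2.3, -4.4]
opening: 0.151
grasp_force: 59.3
```

```bash
H="python3 -m handwheel"
$H '[[[0,0,0.02,0],[0,0,0.04,0],[0,0,0.06,0],[0,0,0.08,0],[0,0,0.1,0],[0,0,0.1,0]]]'
```

```text
time_s: 44.08
eef_pos: [0.62, 0.108, 0.1699]
eef_rot: [-0.0, 0.056, 0.998, 0.0]
wrist_force: [1.6, 2.0, -3.6]
opening: 0.155
grasp_force: 59.3
```

```bash
H="python3 -m handwheel"
$H '[[[0,0,0.03,0],[0,0,0.06,0],[0,0,0.09,0],[0,0,0.11,0],[0,0,0.13,0],[0,0,0.14,0],[0,0,0.14,0]]]'
```

```text
time_s: 44.95
eef_pos: [0.6202, 0.108, 0.1423]
eef_rot: [0.0, 0.056, 0.998, 0.0]
wrist_force: [3.4, 2.5, -2.7]
opening: 0.156
grasp_force: 59.5
```

```bash
H="python3 -m handwheel"
$H '[[[0,0,0.01,0],[0,0,0.02,0],[0,0,0.025,0],[0,0,0.03,0],[0,0,0.035,0],[0,0,0.035,0]]]'
```

```text
time_s: 45.7
eef_pos: [0.6202, 0.108, 0.1354]
eef_rot: [0.0, 0.056, 0.998, 0.0]
wrist_force: [3.1, 1.7, -1.5]
opening: 0.152
grasp_force: 59.7
```

```bash
H="python3 -m handwheel"
$H '[[[0,0,0.003,0],[0,0,0.006,0],[0,0,0.009,0],[0,0,0.012,0],[0,0,0.012,0]]]'
```

```text
time_s: 46.32
eef_pos: [0.6202, 0.108, 0.1341]
eef_rot: [0.0, 0.056, 0.998, -0.0]
wrist_force: [-0.5, 1.6, 6.5]
opening: 0.153
grasp_force: 60.8
```

```bash
H="python3 -m handwheel"
$H '[[[0,0,0,0],[0,0,0,0],[0,0,0,0],[0,0,0,0]]]' 45
$H '[[[0,0,-0.15,0],[0,0,-0.4,0],[0,0,-0.65,0],[0,0,-0.65,0],[0,0,-0.65,0]]]'
python3 - <<'E'
from h import *
K=(.4835,.0232)
rows(now(),[[(*K,.2,173.55)],[(*K,.12,173.55)],[(*K,.088,173.55)]])
E
```

```text
time_s: 46.82
eef_pos: [0.6199, 0.1079, 0.1328]
eef_rot: [-0.0, 0.056, 0.998, -0.0]
wrist_force: [-0.4, 0.5, -0.3]
opening: 0.529
grasp_force: 0.0
time_s: 47.45
eef_pos: [0.6197, 0.108, 0.2625]
eef_rot: [-0.0, 0.056, 0.998, -0.0]
wrist_force: [0.2, 0.3, -0.7]
opening: 0.526
grasp_force: 0.0
[[0.629, -0.497, 0.313, 0.0]] 
[[0.0, -0.0, 0.4, 0.0]] 
[[0.0, -0.0, 0.16, 0.0]] 
end [0.4836 0.0233 0.0879] 173.57
```

```bash
H="python3 -m handwheel"
$H '[[[0.629,-0.497,0.1,0],[0.629,-0.497,0.2,0],[0.629,-0.497,0.313,0],[0.629,-0.497,0.313,0],[0.629,-0.497,0.313,0]]]' 0
$H '[[[0,0,0.2,0],[0,0,0.4,0],[0,0,0.4,0],[0,0,0.4,0]]]'
$H '[[[0,0,0.1,0],[0,0,0.16,0],[0,0,0.16,0],[0,0,0.16,0],[0,0,0.16,0]]]'
```

```text
time_s: 48.08
eef_pos: [0.4842, 0.0233, 0.2002]
eef_rot: [-0.0, 0.056, 0.998, 0.0]
wrist_force: [0.3, 0.3, 0.6]
opening: 0.0
grasp_force: 0.0
time_s: 48.58
eef_pos: [0.4857, 0.0234, 0.1221]
eef_rot: [0.001, 0.056, 0.998, -0.0]
wrist_force: [0.2, -0.6, 1.0]
opening: -0.0
grasp_force: 0.0
time_s: 49.2
eef_pos: [0.4845, 0.0232, 0.0893]
eef_rot: [0.001, 0.056, 0.998, -0.0]
wrist_force: [-0.9, -0.2, -0.3]
opening: 0.001
grasp_force: 0.0
```

```bash
python3 - <<'E'
from h import *
print(now(), ctrl.get_obs()['wrist_force'])
c=snap('scene','s7'); cv2.imwrite('pics/s7c.png',cv2.resize(c['color'][150:300,190:340,::-1],(600,600),interpolation=cv2.INTER_CUBIC))
E
```

```text
(np.float64(0.4845433134179669), np.float64(0.023184327484438567), np.float64(0.08926739242504401), np.float64(173.56602646575905)) [-0.92924219 -0.19973148 -0.34477155]
```

View pics/s7c.png

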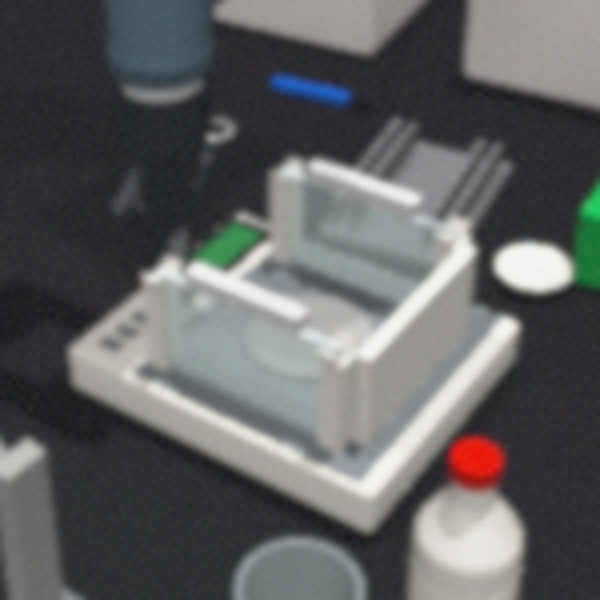

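Both panes are seated in their grooves. Now the key, watching the force.

```bash
H="python3 -m handwheel"
$H '[[[0,0,0.03,0],[0,0,0.045,0],[0,0,0.055,0],[0,0,0.065,0],[0,0,0.065,0],[0,0,0.065,0]]]'
$H '[[[0,0,0.006,0],[0,0,0.012,0],[0,0,0.018,0],[0,0,0.018,0],[0,0,0.018,0]]]'
```

```text
time_s: 50.0
eef_pos: [0.4838, 0.0233, 0.0755]
eef_rot: [-0.0, 0.056, 0.998, -0.0]
wrist_force: [-1.8, 0.1, 4.2]
opening: 0.004
grasp_force: 2.0
time_s: 50.62
eef_pos: [0.484, 0.0233, 0.0737]
eef_rot: [-0.0, 0.056, 0.998, -0.0]
wrist_force: [-10.8, 1.3, 24.9]
opening: 0.002
grasp_force: 12.0
```

Fully down (stopped at 25 N). I'll let it up and re-measure the spatula and the peg.

```bash
H="python3 -m handwheel"
$H '[[[0,0,-0.05,0],[0,0,-0.2,0],[0,0,-0.5,0],[0,0,-0.8,0],[0,0,-0.8,0],[0,0,-0.8,0]]]'
python3 - <<'E'
from h import *
np.set_printoptions(precision=4,suppress=True)
print(now())
c=snap('top','t8'); s=1.5625
U,V=np.meshgrid(np.arange(512),np.arange(384)); C=c['color'].astype(int)
m=(U*s>240)&(U*s<370)&(V*s>370)&(V*s<450)&(C.min(-1)>110)
k=cv2.connectedComponentsWithStats(m.astype(np.uint8)); i=1+k[2][1:,4].argmax(); m=k[1]==i; print(k[2][i])
p=np.array([px(c,u,v,.007)[:2] for u,v in zip(U[m],V[m])],np.float32)
r=cv2.minAreaRect(p); print(r, cv2.boxPoints(r))
im=c['color'][...,::-1]
a=cv2.resize(im[238:288,165:235],(560,400),interpolation=cv2.INTER_CUBIC)
cv2.imwrite('pics/t8c.png',a)
c0=load('top0')
for n,(u,v),z in(('tip',(297,213),.243),('base_root',(283,133),.202)): print(n,px(c0,360+u/5.714-.41,165+v/5.714-.41,z))
for u,v in((258,90),(325,98),(322,132),(257,122)): print('upr top',px(c0,360+u/5.714-.41,165+v/5.714-.41,.215))
E
```

```text
time_s: 51.38
eef_pos: [0.4838, 0.0233, 0.2314]
eef_rot: [0.0, 0.056, 0.998, 0.0]
wrist_force: [-0.2, 0.3, -0.6]
opening: 0.002
grasp_force: 0.0
(np.float64(0.48381971888873476), np.float64(0.02333712385058069), np.float64(0.23142060636765124), np.float64(173.5631077946079))
[166 257  56  27 396]
((0.3700224459171295, 0.2715257406234741), (0.042551904916763306, 0.17281761765480042), 21.736265182495117) [[0.3183 0.3439]
 [0.3823 0.1834]
 [0.4218 0.1991]
 [0.3578 0.3597]]
tip [ 0.5513 -0.3159  0.243 ]
base_root [ 0.5927 -0.3238  0.202 ]
upr top [ 0.6107 -0.3087  0.215 ]
upr top [ 0.6072 -0.3392  0.215 ]
upr top [ 0.5915 -0.3374  0.215 ]
upr top [ 0.5959 -0.3079  0.215 ]
```

View pics/t8c.png

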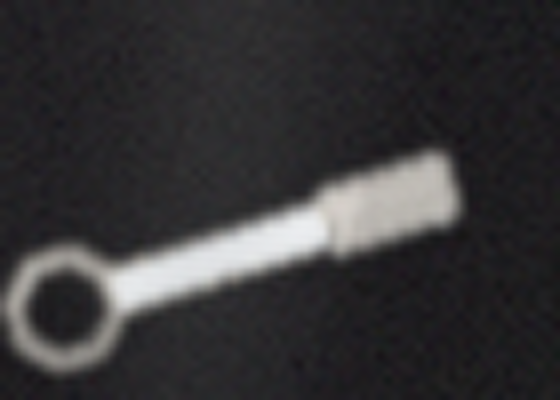

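The spatula has been knocked: its eye is at crop (65,307), its handle runs from (118,292) to (325,228), and the blade end is at (450,185). The peg measurements agree with the given geometry to about 1 mm.

```bash
python3 - <<'E'
from h import *
np.set_printoptions(precision=4,suppress=True)
c=load('t8'); f=lambda u,v,z:px(c,165+u/8-.44,238+v/8-.44,z)[:2]
e,h1,h2,b=f(65,307,.007),f(117,292,.014),f(326,228,.014),f(451,186,.007)
print('eye',e,'h',h1,h2,np.linalg.norm(h2-h1),'tip',b,np.linalg.norm(b-e))
d=(e-b)/np.linalg.norm(e-b); a=np.degrees(np.arctan2(d[1],d[0])); o=e-.062*d; print('ang',a,np.degrees(np.arctan2(*(h1-h2)[::-1])),'origin',o,(h1+h2)/2)
o=(o+(h1+h2)/2)/2; o=e-.062*d if np.linalg.norm(o-e+.062*d)>.006 else o
print(o)
rows(now(),[[(.42,.15,.2,140)],[(*o,.1,a)],[(*o,.035,a)]])
E
```

```text
eye [0.3455 0.333 ] h [0.3516 0.3122] [0.3762 0.234 ] 0.0820183168779096 tip [0.3921 0.1877] 0.15259342201660633
ang 107.79383623307558 107.41521494218217 origin [0.3644 0.2739] [0.3639 0.2731]
[0.3642 0.2735]
[[0.385, 0.593, 0.152, 0.391]] 
[[0.611, 0.294, 0.5, 0.374]] 
[[-0.0, -0.001, 0.325, 0.0]] 
end [0.3641 0.2735 0.0351] 107.81
```

```bash
H="python3 -m handwheel"
$H '[[[0.385,0.593,0.152,0.391],[0.385,0.593,0.152,0.391],[0.385,0.593,0.152,0.391],[0.385,0.593,0.152,0.391],[0.385,0.593,0.152,0.391]]]' 40
$H '[[[0.611,0.294,0.5,0.374],[0.611,0.294,0.5,0.374],[0.611,0.294,0.5,0.374],[0.611,0.294,0.5,0.374],[0.611,0.294,0.5,0.374]]]'
$H '[[[0,0,0.2,0],[0,0,0.325,0],[0,0,0.325,0],[0,0,0.325,0],[0,0,0.325,0]]]'
python3 -c "
from h import *
rows(now(),[[(.3642,.2735,.011,107.7)]])"
```

```text
time_s: 52.05
eef_pos: [0.4195, 0.15, 0.1997]
eef_rot: [-0.002, 0.342, 0.94, -0.001]
wrist_force: [0.6, 0.9, 0.2]
opening: 0.472
grasp_force: 0.0
time_s: 52.68
eef_pos: [0.3642, 0.2731, 0.1003]
eef_rot: [-0.001, 0.588, 0.809, -0.001]
wrist_force: [0.2, -0.3, 1.0]
opening: 0.472
grasp_force: 0.0
time_s: 53.3
eef_pos: [0.3662, 0.2737, 0.0378]
eef_rot: [0.001, 0.589, 0.808, 0.001]
wrist_force: [-0.2, -0.3, 0.4]
opening: 0.467
grasp_force: 0.0
[[0.002, -0.01, 0.134, 0.001]] 
end [0.3642 0.2734 0.011 ] 107.73
```

```bash
H="python3 -m handwheel"
$H '[[[0,0,0.06,0],[0,0,0.1,0],[0,0,0.12,0],[0,0,0.12,0],[0,0,0.12,0]]]'
$H '[[[0,0,0,0],[0,0,0,0],[0,0,0,0],[0,0,0,0],[0,0,0,0],[0,0,0,0]]]' 5
$H '[[[0,0,-0.1,0],[0,0,-0.4,0],[0,0,-0.7,0],[0,0,-1,0],[0,0,-1,0],[0,0,-1,0]]]'
python3 -c "
from h import *
print(now())"
```

```text
time_s: 53.92
eef_pos: [0.3651, 0.2735, 0.0125]
eef_rot: [0.0, 0.589, 0.808, 0.0]
wrist_force: [0.0, -0.3, 0.1]
opening: 0.47
grasp_force: 0.0
time_s: 54.68
eef_pos: [0.3654, 0.2736, 0.013]
eef_rot: [0.0, 0.589, 0.808, 0.0]
wrist_force: [-0.3, -0.2, 4.9]
opening: 0.167
grasp_force: 59.7
time_s: 55.42
eef_pos: [0.3645, 0.2732, 0.2118]
eef_rot: [-0.0, 0.589, 0.808, -0.0]
wrist_force: [-0.8, -0.9, -0.9]
opening: 0.166
grasp_force: 59.1
(np.float64(0.3644616743581272), np.float64(0.2731960379332766), np.float64(0.21176222414774823), np.float64(107.81753870971122))
```

```bash
cat > peg.py <<'E'
from h import *
F=np.array([.5937,-.3227]); a=np.radians(-9.8); X=np.array([np.cos(a),np.sin(a)])
def tcp(xs,ze): return (*(F+(xs-.010-.0626)*X),ze+.0055,-9.8)
E
python3 - <<'E'
from peg import *
rows(now(),[[(.40,.12,.30,70)],[(.43,-.03,.31,35)],[(.45,-.17,.31,5)],[tcp(-.054,.29)]])
E
```

```text
[[-0.784, -0.065, -0.441, 0.44]] 
[[-0.653, 0.397, -0.05, 0.407]] 
[[-0.32, 0.631, -0.0, 0.349]] 
[[0.037, 0.661, 0.072, 0.173]] 
end [ 0.469  -0.3011  0.2956] -9.84
```

```bash
H="python3 -m handwheel"
$H '[[[-0.4,-0.03,-0.3,0.1],[-0.784,-0.065,-0.441,0.25],[-0.784,-0.065,-0.441,0.44],[-0.784,-0.065,-0.441,0.44],[-0.784,-0.065,-0.441,0.44],[-0.784,-0.065,-0.441,0.44]]]'
$H '[[[-0.3,0.2,-0.05,0.12],[-0.653,0.397,-0.05,0.25],[-0.653,0.397,-0.05,0.407],[-0.653,0.397,-0.05,0.407],[-0.653,0.397,-0.05,0.407]]]'
$H '[[[-0.16,0.3,0,0.12],[-0.32,0.631,0,0.24],[-0.32,0.631,0,0.349],[-0.32,0.631,0,0.349],[-0.32,0.631,0,0.349]]]'
$H '[[[0.037,0.3,0,0.1],[0.037,0.661,0.072,0.173],[0.037,0.661,0.072,0.173],[0.037,0.661,0.072,0.173],[0.037,0.661,0.072,0.173],[0.037,0.661,0.072,0.173]]]'
python3 - <<'E'
from peg import *
print(now(),tcp(-.054,.29))
im=[]
for n,b in(('top',(360,160,430,220)),('scene',(130,210,230,296))):
    c=snap(n,n+'9'); i=c['color'][b[1]:b[3],b[0]:b[2],::-1]; im.append(cv2.resize(i,(400,400*i.shape[0]//i.shape[1]),interpolation=cv2.INTER_CUBIC)[:342])
h=min(i.shape[0] for i in im); cv2.imwrite('pics/p9.png',np.hstack([i[:h] for i in im]))
E
```

```text
time_s: 56.18
eef_pos: [0.3997, 0.1205, 0.299]
eef_rot: [-0.001, 0.818, 0.575, -0.001]
wrist_force: [0.1, 0.7, -0.8]
opening: 0.168
grasp_force: 59.0
time_s: 56.8
eef_pos: [0.4302, -0.0293, 0.3097]
eef_rot: [-0.001, 0.953, 0.302, -0.001]
wrist_force: [-0.5, 0.6, -0.8]
opening: 0.163
grasp_force: 59.1
time_s: 57.42
eef_pos: [0.4505, -0.1683, 0.3103]
eef_rot: [-0.0, 0.999, 0.047, -0.0]
wrist_force: [0.3, 0.8, -1.8]
opening: 0.162
grasp_force: 59.1
time_s: 58.18
eef_pos: [0.4699, -0.2995, 0.297]
eef_rot: [0.0, 0.996, -0.084, 0.0]
wrist_force: [-0.6, 0.6, -0.7]
opening: 0.167
grasp_force: 59.2
(np.float64(0.4699033616747987), np.float64(-0.29945108813878996), np.float64(0.2969912864136667), np.float64(-9.691973291171045)) (np.float64(0.46894736005199017), np.float64(-0.30115147740558024), 0.2955, -9.8)
```

View pics/p9.png

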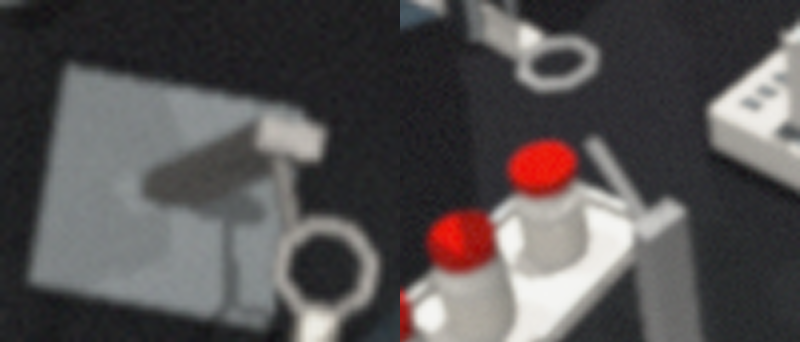

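The ring is seen at top crop (327,268) and at scene crop (157,62). The peg tip is at scene crop (193,140). I'll check these against the geometry.

```bash
python3 - <<'E'
from peg import *
np.set_printoptions(precision=4,suppress=True)
t,s=load('top9'),load('scene9')
print('ring top',px(t,360+327/5.714-.4,160+268/5.714-.4,.2915),'scene',px(s,130+157/4-.4,210+62/4-.4,.2915),'expect',F-.064*X)
print('peg tip scene',px(s,130+193/4-.4,210+140/4-.4,.243),'top',F-.042*X)
st=tcp(-.054,.29)
p=now()
rows(p,[[tcp(-.052,.268)],[tcp(-.038,.252),tcp(-.028,.24),tcp(-.018,.229)]])
E
```

```text
ring top [ 0.535  -0.3126  0.2915] scene [ 0.5319 -0.3104  0.2915] expect [ 0.5306 -0.3118]
peg tip scene [ 0.5506 -0.3117  0.243 ] top [ 0.5523 -0.3156]
[[0.007, 0.007, 0.117, 0.001]] 
[[0.07, -0.0, 0.08, -0.0], [0.12, -0.0, 0.14, -0.0], [0.17, -0.0, 0.195, -0.0]] 
end [ 0.5044 -0.3073  0.2345] -9.83
```

```bash
H="python3 -m handwheel"
$H '[[[0.007,0.007,0.06,0],[0.007,0.007,0.117,0],[0.007,0.007,0.117,0],[0.007,0.007,0.117,0]]]'
$H '[[[0.035,0,0.03,0],[0.07,0,0.08,0],[0.1,0,0.11,0],[0.12,0,0.14,0],[0.145,0,0.165,0],[0.17,0,0.195,0],[0.17,0,0.195,0],[0.17,0,0.195,0]]]'
python3 - <<'E'
from peg import *
print(now(),tcp(-.018,.229))
im=[]
for n,b in(('top',(360,160,430,220)),('scene',(150,210,250,296))):
    c=snap(n,n+'10'); i=c['color'][b[1]:b[3],b[0]:b[2],::-1]; im.append(cv2.resize(i,(400,400*i.shape[0]//i.shape[1]),interpolation=cv2.INTER_CUBIC)[:342])
h=min(i.shape[0] for i in im); cv2.imwrite('pics/p10.png',np.hstack([i[:h] for i in im]))
E
```

```text
time_s: 58.78
eef_pos: [0.4706, -0.3025, 0.2727]
eef_rot: [-0.0, 0.996, -0.086, -0.0]
wrist_force: [0.2, 1.0, -0.6]
opening: 0.165
grasp_force: 59.2
time_s: 59.78
eef_pos: [0.5042, -0.3083, 0.234]
eef_rot: [0.0, 0.996, -0.086, 0.0]
wrist_force: [0.4, 0.2, -0.3]
opening: 0.168
grasp_force: 59.2
(np.float64(0.5041590909500795), np.float64(-0.30830556389708635), np.float64(0.23401773349654578), np.float64(-9.835888571659947)) (np.float64(0.5044220443973958), np.float64(-0.30727901937555746), 0.23450000000000001, -9.8)
```

View pics/p10.png

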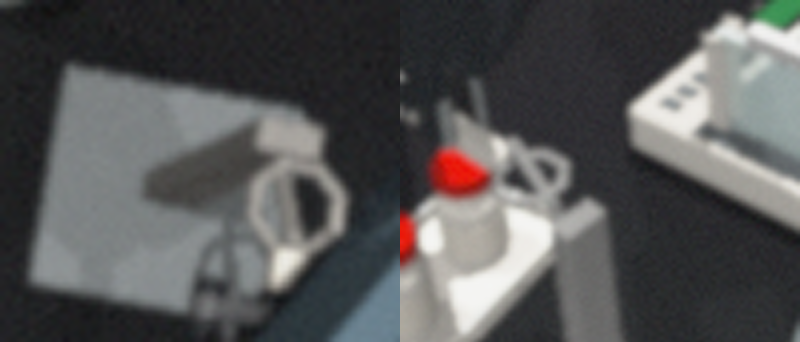

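The peg passes through the ring in both views. I'll release, then back off upwards and towards the robot.

```bash
H="python3 -m handwheel"
$H '[[[0,0,0,0],[0,0,0,0],[0,0,0,0],[0,0,0,0],[0,0,0,0],[0,0,0,0]]]' 60
$H '[[[0,0,-0.2,0],[0,0,-0.4,0],[-0.2,0,-0.4,0],[-0.5,0,-0.4,0],[-0.5,-0.5,-0.4,0],[-0.5,-0.5,-0.4,0],[-0.5,-0.5,-0.4,0],[-0.5,-0.5,-0.4,0]]]'
$H '[[[0,-0.5,0,0],[0,-0.8,0,0],[0,-0.8,0,0],[0,-0.8,0,0],[0,-0.8,0,0],[0,-0.8,0,0],[0,-0.8,0,0]]]'
python3 - <<'E'
from peg import *
print(now())
for n in('top','scene'): snap(n,n+'11')
a,b=[cv2.imread(f'pics/{n}11.png') for n in('top','scene')]
a=cv2.resize(a[120:320,200:450],(400,320),interpolation=cv2.INTER_CUBIC); b=cv2.resize(b[140:380,130:330],(400,480),interpolation=cv2.INTER_CUBIC)
cv2.imwrite('pics/p11.png',np.hstack([cv2.copyMakeBorder(a,0,160,0,0,cv2.BORDER_CONSTANT),b]))
E
```

```text
time_s: 60.62
eef_pos: [0.5041, -0.3083, 0.2339]
eef_rot: [-0.0, 0.996, -0.086, -0.0]
wrist_force: [0.6, -0.2, 0.5]
opening: 0.702
grasp_force: 0.0
time_s: 61.62
eef_pos: [0.4228, -0.1931, 0.3141]
eef_rot: [0.0, 0.996, -0.085, 0.0]
wrist_force: [-0.3, 0.3, -1.0]
opening: 0.706
grasp_force: 0.0
time_s: 62.5
eef_pos: [0.45, -0.036, 0.3138]
eef_rot: [0.0, 0.996, -0.087, -0.0]
wrist_force: [0.5, 0.0, 1.3]
opening: 0.705
grasp_force: 0.0
(np.float64(0.45002987486307366), np.float64(-0.036042292534972646), np.float64(0.3138231925966979), np.float64(-9.942365305959521))
```

View pics/p11.png

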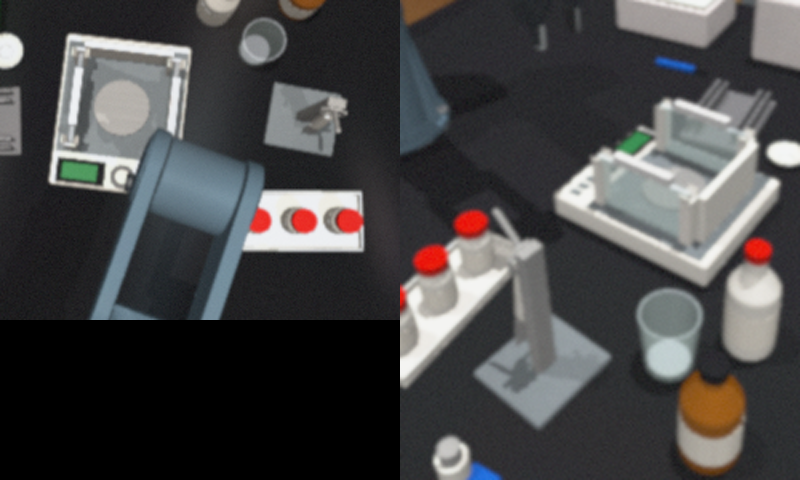

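The spatula hangs on the peg (right panel, about (515,255)–(520,330)). Both panes are in their grooves and the three jars stand upright in the tray. I'll let it settle briefly, then hand in.

```bash
python3 -m handwheel '[[[0,0,-0.1,0],[0,0,-0.1,0],[0,0,-0.1,0],[0,0,-0.1,0],[0,0,-0.1,0],[0,0,-0.1,0],[0,0,-0.1,0],[0,0,-0.1,0]]]' && python3 -c "
from bench import ctrl
print(ctrl.hand_in())"
```

```text
time_s: 63.6
eef_pos: [0.45, -0.035, 0.3339]
eef_rot: [-0.0, 0.996, -0.086, -0.0]
wrist_force: [-0.2, 0.3, -0.4]
opening: 0.704
grasp_force: 0.0
the job is handed in; nothing more can be done
None
```

I handed the job in at about 64 s of the 179 s limit: the three jars stand upright in the tray, both panes are in their grooves, the key was pressed fully down and released, and the spatula hangs on the peg (seen in the last pictures, except the key, which I judged from the 25 N stop); no verdict came back.

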